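Load the sampling station

TASK

Swing the sampler arm fully clear of the tray, lift the tray's cover open until it rests on its stop, take the rinse cup out and stand it on the drip mat, and stand every small sample jar on the bench (there are two to four) upright in the tray. When everything is in its place, swing the sampler arm back over the tray to its stop, leaving the cover open. The jars are thin-walled glass: grip them with no more than 15 N and set them down gently; leave the other things on the bench alone.

Things in the scene. Friction and masses are not known exactly. Their poses are not given: they have to be found in the camera images.
- station: fixed sampling station: white base slab 12 mm thick carrying a shallow open tray, 180 mm (x) by 220 mm (y) outside with 5 mm walls, inner floor 12 mm and rim 30 mm above the bench. Origin on the bench under the centre of the tray; x points away from the robot, to the hinge side; y towards the sampler arm's post. The post (24 mm across, top at 150 mm) stands at x = 30, y = 165 mm
- cover (a joint): opening angle of the grey tray cover, a hollow box-shaped lid 180 by 220 by 60 mm, 0.3 kg, that sits on the tray rim and covers the tray; 0 = closed, 1.45 rad = fully open, on its stop. It falls shut by its own weight below about 1.1 rad and beyond that it swings open by itself, slowly (damped hinge), and rests on its stop
- cover_handle (a point): centre of the cover's round black handle bar, 10 mm thick, running along the station's y (86 mm free length between its two feet), 32 mm clear above the cover's top face to the bar's middle, 12 mm back from the cover's front edge; it moves with the cover
- cover_hinge (a point): middle of the cover's hinge line at the tray's far rim, 30 mm above the bench; the axis runs along the station's y. With the cover closed the handle lies 168 mm nearer the robot (station -x) and 92 mm above this point
- sampler_arm (a joint): angle of the white swinging sampler arm, a level beam 24 mm wide, 205 mm long from its post, 151 to 169 mm above the bench; 0 = stop straight across the tray (along station -y); 1.45 rad = other stop, clear of the tray, pointing to the robot (station -x). Clockwise from above positive; stays where left (friction 0.08 N m). Over the tray it blocks the cover; the fully open cover does not block it
- peg_grip (a point): grip point on the arm's upright black round peg, 18 mm across, that stands on top of the beam 140 mm from the pivot; the peg runs from 169 to 229 mm above the bench, this point is on its axis 205 mm above the bench
- swing_pivot (a point): on the vertical axis about which the sampler arm turns, 150 mm above the bench
- drip_mat: fixed square black rubber mat on the bench, 110 by 110 by 4 mm; origin at the centre of its underside
- rinse_cup: white plastic cup, open at the top, 52 mm across at the rim and slightly narrower below, 50 mm tall, about 60 g; stands in the tray under the cover at the start. Origin at the centre of its underside, z up
- jar1: closed sample jar: upright squat glass cylinder 44 mm across with a white screw cap 46 mm across and 14 mm high; 50 mm tall over all, about 110 g, thin walls and a heavy base; origin at the centre of its underside, z up through the cap. Two to four of jar1..jar4 stand on the bench at the start; the others are absent
- jar2: closed sample jar: upright squat glass cylinder 44 mm across with a white screw cap 46 mm across and 14 mm high; 50 mm tall over all, about 110 g, thin walls and a heavy base; origin at the centre of its underside, z up through the cap. Two to four of jar1..jar4 stand on the bench at the start; the others are absent
- jar3: closed sample jar: upright squat glass cylinder 44 mm across with a white screw cap 46 mm across and 14 mm high; 50 mm tall over all, about 110 g, thin walls and a heavy base; origin at the centre of its underside, z up through the cap. Two to four of jar1..jar4 stand on the bench at the start; the others are absent
- jar4: closed sample jar: upright squat glass cylinder 44 mm across with a white screw cap 46 mm across and 14 mm high; 50 mm tall over all, about 110 g, thin walls and a heavy base; origin at the centre of its underside, z up through the cap. Two to four of jar1..jar4 stand on the bench at the start; the others are absent
- wide_jar: bystander: wide low jar, 68 mm across, 50 mm tall, white cap; origin at its underside (spatula: near its middle). To be left alone
- beaker: bystander: open glass beaker 70 mm across, 85 mm tall; origin at its underside (spatula: near its middle). To be left alone
- reagent: bystander: white bottle 64 mm across, 130 mm tall; origin at its underside (spatula: near its middle). To be left alone
- tip_box: bystander: grey box 85 by 120 by 50 mm; origin at its underside (spatula: near its middle). To be left alone
- dish: bystander: white dish 80 mm across, 14 mm tall; origin at its underside (spatula: near its middle). To be left alone
- spatula: bystander: steel spatula 170 mm long, lying flat; origin at its underside (spatula: near its middle). To be left alone
- bottle2: bystander: white bottle 60 mm across, 120 mm tall; origin at its underside (spatula: near its middle). To be left alone
There are look-alikes about, which are no part of the job. Of the things that look like the drip_mat, take the one that is farthest from the robot's base at the start.

How it is judged:
On the way, in this order (a step that is already met when the one before it is completed fails the run):
1. the sampler arm is swung clear of the tray (value of joint sampler_arm above 1.25 rad and value of joint cover below 0.15 rad), for 0.2 s.
2. the cover is open on its stop (value of joint cover above 1.4 rad), for 0.2 s.
3. the rinse cup stands on the drip mat and all the jars present stand upright in the tray (x of jar1 in the frame of station between -0.085 and 0.085 m and y of jar1 in the frame of station between -0.105 and 0.105 m and z of jar1 in the frame of station between 0.006 and 0.02 m and angle between each of jar1, jar2, jar3, jar4, rinse_cup's own z axis and vertical below 0.12 rad and linear speed of each of jar1, jar2, jar3, jar4, rinse_cup below 0.02 m/s and x of jar2 in the frame of station between -0.085 and 0.085 m and y of jar2 in the frame of station between -0.105 and 0.105 m and z of jar2 in the frame of station between 0.006 and 0.02 m and x of jar3 in the frame of station between -0.085 and 0.085 m and y of jar3 in the frame of station between -0.105 and 0.105 m and z of jar3 in the frame of station between 0.006 and 0.02 m and x of jar4 in the frame of station between -0.085 and 0.085 m and y of jar4 in the frame of station between -0.105 and 0.105 m and z of jar4 in the frame of station between 0.006 and 0.02 m and x of rinse_cup in the frame of drip_mat between -0.055 and 0.055 m and y of rinse_cup in the frame of drip_mat between -0.055 and 0.055 m and height (world z) of rinse_cup below 0.012 m), for 0.2 s.
4. the sampler arm is back over the tray (value of joint sampler_arm below 0.12 rad), for 0.2 s.
At the end, for the whole second after the job is handed in: The cover rests open on its stop (beyond 1.40 rad), the sampler arm is back over the tray (within 0.12 rad of its stop), every jar present stands upright (within 0.12 rad) on the tray's floor inside its walls, the rinse cup stands upright with its centre on the drip mat, and all are at rest (all of step 3 and value of joint cover above 1.4 rad and value of joint sampler_arm below 0.12 rad); the robot touches nothing.
It fails at once if a jar is squeezed: the fingers' forces on it, both added, exceed 40 N (contact force between the fingers and jar1 above 40 N or contact force between the fingers and jar2 above 40 N or contact force between the fingers and jar3 above 40 N or contact force between the fingers and jar4 above 40 N).
It fails at once if a jar in the gripper is knocked or pressed on the station with more than 25 N ((contact force between jar1 and station above 25 N and contact force between the fingers and jar1 above 0.5 N) or (contact force between jar2 and station above 25 N and contact force between the fingers and jar2 above 0.5 N) or (contact force between jar3 and station above 25 N and contact force between the fingers and jar3 above 0.5 N) or (contact force between jar4 and station above 25 N and contact force between the fingers and jar4 above 0.5 N)).
It fails at once if a jar is dropped: let go with its foot more than 40 mm above the bench ((height (world z) of jar1 above 0.04 m and contact force between the fingers and jar1 below 0.1 N) or (height (world z) of jar2 above 0.04 m and contact force between the fingers and jar2 below 0.1 N) or (height (world z) of jar3 above 0.04 m and contact force between the fingers and jar3 below 0.1 N) or (height (world z) of jar4 above 0.04 m and contact force between the fingers and jar4 below 0.1 N)).
It fails at once if a bystander is moved by more than 40 mm (distance of any of wide_jar, beaker, reagent, tip_box, dish, spatula, bottle2 from where it was at the start of the episode above 0.04 m).
Of jar1, jar2, jar3, jar4 only 2 to 4 are there at a start; the rules pass over those that are not, and their reading is None.
At some moment in a run one of jar1, jar2, jar3, jar4 may be knocked a few centimetres aside while the robot is not near it.
It also fails if it takes over 210 s, if anything falls off the work surface, if the arm or the gripper's body presses on something with over 40 N, if the wrist force passes 120 N, or if a joint passes its speed limit or range.

ROBOT

A 7-joint arm with a two-finger parallel gripper is mounted at the origin on the work surface. World frame = base frame: x ahead of the robot, y to its left, z up, the work surface at z = 0. Lengths are in m, angles in rad, forces in N, time in s.
With the tool pointing down it reaches from about 0.425 to 0.825 m from the base axis. Payload 3.6 kg.
Tool frame: the origin (TCP) lies at the very end of the fingers, on their centre line; the grasp point (between the pads) lies 19 mm behind it; x points along the fingers, y is the direction in which the jaws open and shut, and the axes are right-handed (so a half turn about x gives the same grasp; the last joint's range is limited). The gripper opens to 93 mm and grips with 3 to 60 N. Pads are 15 mm wide; open, the fingers measure 128 mm over their backs; the gripper's body (75 mm by 188 mm) begins 65 mm behind the grasp point.
Start: joints at [-1.159, 0.615, -0.013, 1.423, 0.008, 1.103, -0.04], TCP at [0.276, 0.589, 0.219] pointing down, gripper open.
Joint ranges: [-3.12, 3.12], [-0.3, 2.06], [-1.34, 1.32], [0.26, 2.42], [-1.36, 4.5], [0.01, 1.98], [-2.84, 2.84]. Speed limits (rad/s): [2.79, 2.79, 3.14, 3.14, 3.14, 3.14, 3.14].

INTERFACE

Orientations are given as a unit quaternion [x, y, z, w].
In Python, from plant import telemetry, snapshot, get_calibration, order, spotter gives the robot as it stands. The module is installed in compiled form; this text tells all that it offers.
- The arm moves only by the tool servo_tool, never from a script. Its argument "moves" is a list of rows, each a list of 7 numbers: the turn, a rotation vector about the tool's x, y, z normalised to -1 to 1, where 1 is 60 degrees, then the shift along the tool's x, y, z normalised to -1 to 1, where 1 is 250 mm, then the gripper command: -1 is shut, 1 is fully open, values between are in proportion. In form: [[rx, ry, rz, x, y, z, claw], ...]. A call has exactly 8 rows; each row is the pose to reach, as a shift and turn from the pose commanded when the call began, along the tool's axes at that moment; what a row does not reach only later rows make up. A row lasts 1/8 s, in which the tool goes at most 62.5 mm and 10.7 degrees, less where a joint would pass 70% of its speed; a pose out of reach is approached as far as the arm can. A call with a number of a shift or a turn outside -1 to 1 is refused whole. A call with a gripper value outside its range is refused whole. The fingers move at their own pace and stop on an object; the grip force is fixed at half the most. Time passes only in rows, so rows that repeat a pose let the fingers close, or fill a call up. It gives the time, the measured TCP pose, the force and the opening at its end, in the units of the state.
- telemetry.sense(): the state, without advancing time (a new reading comes with each control period).
- snapshot(name): name is "scene" or "top"; returns (picture, depth): 400x640x3 uint8, blue, green, red; 400x640 float32, m along the optical axis (not along the pixel's ray), 0 where there is no reading.
- get_calibration(name): a dict with "fx", "fy", "cx", "cy" (pixels), "k1" (the pictures are not rectified: a ray, as slopes to the right and down, at radius r is drawn at 1 + k1 r^2 times it, then the intrinsics apply), "xyz" and "rotation" of the camera in the world. Camera axes: x right, y down, z forward; pixel columns grow to the right and rows downward; lengths in m; the calibration is good to about 2 mm. A picture is of the moment at which its call begins. get_calibration takes no time and is no camera call.
- order.finish_job(): hands the job in, once; it reports no verdict.
Trained networks look in the newest picture that a camera, given by its name, has taken for a name from the list of things; names that differ only in an ending like _2 or _b are one class to them, and where a whole thing is asked for, a point or a joint stands for the part that bears it (a point fixed in the world has none). Each returns a list of dicts, best first, with "p" (0 to 1); they miss things now and then, are a little off and sometimes report something else, mostly with a low value. They report only what shows in the picture. A call takes as long as a camera call. They do not tell look-alikes from the thing itself.
- spotter.recognise(camera, name): "box" ([left, top, right, bottom] in pixels, round what is visible of it).
The state is a dict: "t": time; "joints": joint angles; "qvel": joint speeds; "tau": joint torques, N m; "eef_pos": TCP position; "orientation": TCP orientation; "contact_force": force on the tool from outside, world axes, zero at the start; "wrist_torque": the same for the moment, N m; "opening": opening from 0.0 (shut) to 1.0 (fully open).
Only numpy, scipy, OpenCV 4.12 (cv2) and the standard library are available. Lean on these libraries where they do the work, as an engineer would, in place of code of your own. Each camera call takes 0.05 s, during which the arm holds its last target.

## Working session

There is one attempt and no reset: what is moved stays moved. The work goes in short steps, Python scripts to look and compute and a tool call to move; the robot and the scene stay as the last step left them, time stands still between calls to the robot, and variables do not carry over. Pictures are saved under pics/ and viewed, and the job is handed in when it is done.

Besides the shell and the picture viewer there is one more tool, called after ">>>" in YAML: its name, and indented under it one key for each argument. servo_tool: Moves the arm, as the interface text tells. Its arguments: {"type":"object","properties":{"moves":{"type":"array"}},"required":["moves"]}

```bash
mkdir -p pics; cat > h.py <<'E'
import numpy as np,cv2
from plant import telemetry,snapshot,get_calibration,order,spotter
from scipy.spatial.transform import Rotation as R
def cal(n):
    c=get_calibration(n);return c
def rot(c):
    r=np.array(c["rotation"],float)
    return r if r.shape==(3,3) else R.from_quat(r).as_matrix()
def rays(n,uv):
    c=cal(n);K=np.array([[c["fx"],0,c["cx"]],[0,c["fy"],c["cy"]],[0,0,1.]])
    p=cv2.undistortPoints(np.array(uv,float).reshape(-1,1,2),K,np.array([c["k1"],0,0,0.]))
    return p.reshape(-1,2)
def world(n,uv,d):
    c=cal(n);p=rays(n,uv);d=np.asarray(d,float).reshape(-1,1)
    return np.hstack([p*d,d])@rot(c).T+np.array(c["xyz"])
def onz(n,uv,z):
    c=cal(n);p=rays(n,uv);v=np.hstack([p,np.ones((len(p),1))])@rot(c).T;o=np.array(c["xyz"])
    return o+v*((z-o[2])/v[:,2])[:,None]
def cloud(n,depth):
    h,w=depth.shape;u,v=np.meshgrid(np.arange(w),np.arange(h))
    P=world(n,np.stack([u.ravel(),v.ravel()],1),depth.ravel()).reshape(h,w,3)
    P[depth<=0]=np.nan
    return P
def proj(n,X):
    c=cal(n);K=np.array([[c["fx"],0,c["cx"]],[0,c["fy"],c["cy"]],[0,0,1.]])
    Rm=rot(c).T;t=-Rm@np.array(c["xyz"])
    return cv2.projectPoints(np.array(X,float).reshape(-1,1,3),cv2.Rodrigues(Rm)[0],t,K,np.array([c["k1"],0,0,0.]))[0].reshape(-1,2)
E
python3 - <<'E'
from h import *
for n in("top","scene"):
    im,d=snapshot(n);cv2.imwrite(f"pics/{n}0.png",im);np.save(f"{n}0.npy",d);print(n,cal(n))
s=telemetry.sense();print(s)
for n in ("top","scene"):
  for k in ("station","cover_handle","peg_grip","drip_mat","rinse_cup","jar1","wide_jar","sampler_arm"):
    print(n,k,[( [int(x) for x in q["box"]],round(q["p"],2)) for q in spotter.recognise(n,k)])
E
```

```text
top {'fx': 401.5469531093476, 'fy': 401.5469531093476, 'cx': 320.7497363015904, 'cy': 197.83940542937623, 'k1': -0.07168066728410097, 'xyz': array([ 0.1648023 , -0.02603169,  1.61742404]), 'rotation': array([-0.67524996,  0.72997694, -0.07965297,  0.06947346])}
scene {'fx': 383.59612824525914, 'fy': 383.59612824525914, 'cx': 318.8227127917169, 'cy': 201.97403266003266, 'k1': -0.0864751987729123, 'xyz': array([ 1.1094003 , -0.71199354,  0.873052  ]), 'rotation': array([ 0.83347323,  0.34638277, -0.15739295, -0.40071038])}
{'t': 0.1, 'joints': array([-1.1594941 ,  0.61580365, -0.01259662,  1.42472488,  0.0080854 ,
        1.10341995, -0.04041951]), 'qvel': array([ 0.00057083, -0.00207636, -0.00035673, -0.00165242,  0.00062762,
       -0.00088328, -0.00099972]), 'tau': array([ 6.87736083e-04, -4.60041189e+01,  2.09832494e-01, -1.66244441e+01,
       -6.11658138e-02,  1.69630459e-02,  1.09365562e-04]), 'eef_pos': array([0.27526061, 0.58805075, 0.21761389]), 'orientation': array([ 0.15274736,  0.69040181, -0.15434305,  0.69006652]), 'contact_force': array([ 0.17056782, -0.47362171, -0.087
[... 429 characters left out ...]
 ([326, 167, 339, 178], 0.59)]
top wide_jar [([389, 194, 409, 207], 0.66)]
top sampler_arm [([232, 178, 290, 199], 0.57)]
scene station [([313, 158, 411, 255], 0.66), ([314, 179, 400, 244], 0.31)]
scene cover_handle [([318, 176, 399, 243], 0.71)]
scene peg_grip [([353, 157, 401, 194], 0.6)]
scene drip_mat [([313, 159, 346, 175], 0.86), ([188, 212, 224, 241], 0.85), ([276, 219, 320, 249], 0.76)]
scene rinse_cup [([219, 233, 263, 266], 0.63), ([352, 160, 401, 198], 0.26)]
scene jar1 [([258, 289, 277, 312], 0.94), ([294, 263, 312, 284], 0.65), ([325, 248, 341, 270], 0.6), ([258, 245, 274, 268], 0.55)]
scene wide_jar [([226, 266, 250, 298], 0.79)]
scene sampler_arm [([356, 161, 404, 195], 0.62)]
```

```bash
python3 - <<'E'
from h import *
im=cv2.imread("pics/top0.png");cv2.imwrite("pics/top0c.png",cv2.resize(im[110:310,200:440],None,fx=3.3,fy=3,interpolation=cv2.INTER_CUBIC)[:600,:800])
im=cv2.imread("pics/scene0.png");cv2.imwrite("pics/scene0c.png",cv2.resize(im[140:340,170:435],None,fx=3,fy=3,interpolation=cv2.INTER_CUBIC))
E
```

```text
(no output)
```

View pics/top0c.png

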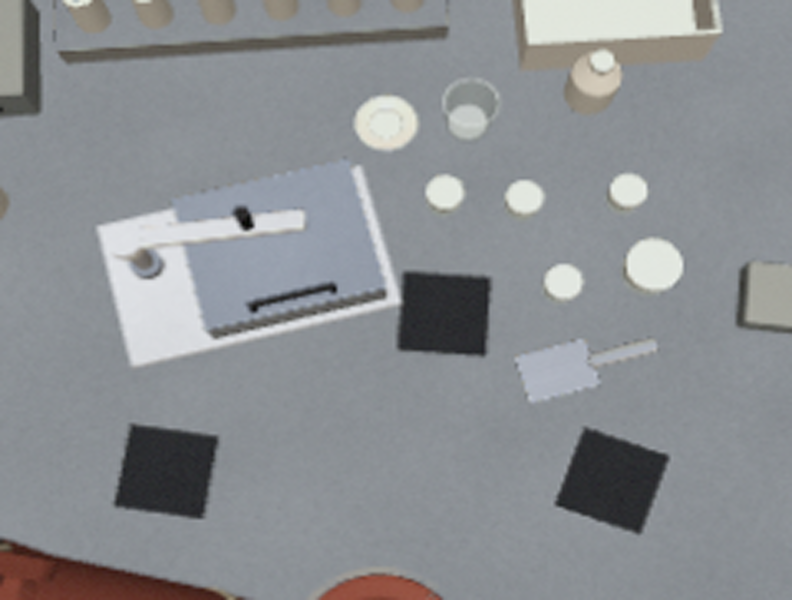

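View pics/scene0c.png

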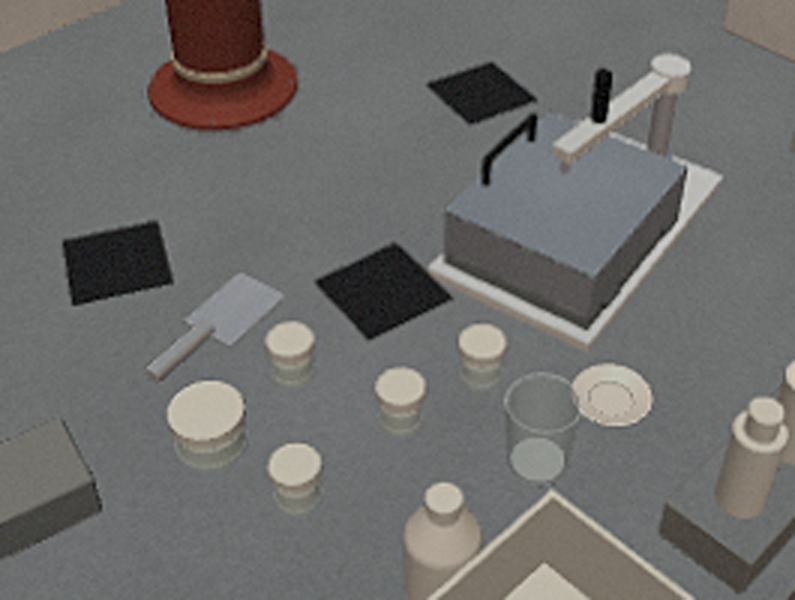

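View pics/top0.png

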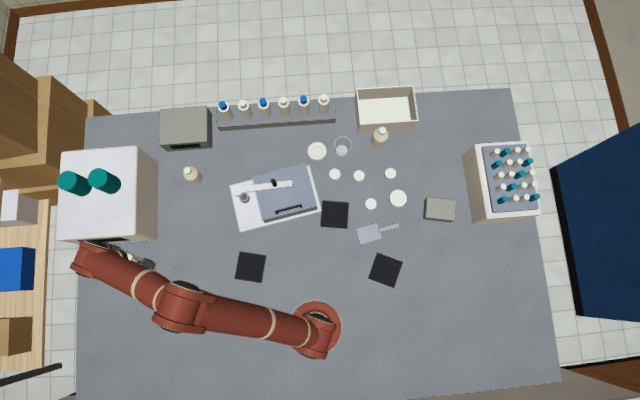

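The pictures show four small jars (top camera about (335,174), (359,176), (390,174), (371,204)), a wider jar at (398,198), and three black mats at (334,214), (250,267) and (385,270). Next I measure them.

```bash
cat > meas.py <<'E'
from h import *
def jarfit(P,zlo=0.040,zhi=0.058,rmax=0.030):
    pass
E
python3 - <<'E'
from h import *
dT=np.load("top0.npy");dS=np.load("scene0.npy")
PT=cloud("top",dT);PS=cloud("scene",dS)
# bench check
for P,n,px in((PT,"top",[(300,300),(420,180)]),(PS,"scene",[(250,200),(300,330)])):
    for u,v in px: print(n,np.round(np.nanmedian(P[v-4:v+5,u-4:u+5].reshape(-1,3),0),4))
# caps: top z~.05
for n,P in(("top",PT),("scene",PS)):
    z=P[...,2];m=((z>0.040)&(z<0.06)).astype(np.uint8)
    k,l,st,c=cv2.connectedComponentsWithStats(m)
    for i in range(1,k):
        if st[i,4]<60: continue
        q=P[l==i]; 
        if not(0.2<np.median(q[:,0])<1.0 and -0.6<np.median(q[:,1])<0.7): continue
        lo,hi=np.percentile(q[:,:2],[2,98],axis=0)
        print(n,st[i],"mid",np.round((lo+hi)/2,4),"size",np.round(hi-lo,3),"z",round(float(np.median(q[:,2])),4))
# mats
im={"top":cv2.imread("pics/top0.png"),"scene":cv2.imread("pics/scene0.png")}
for n,bx in(("top",[(367,253,400,288),(235,250,265,284),(318,197,351,229)]),("scene",[(313,159,346,175),(188,212,224,241),(276,219,320,249)])):
    for a,b,c,d in bx:
        g=im[n][b-4:d+4,a-4:c+4].max(2)
        v,u=np.nonzero(g<55); X=onz(n,np.stack([u+a-4,v+b-4],1),0.004)[:,:2].astype(np.float32)
        r=cv2.minAreaRect(X);print(n,"mat",np.round(r[0],4),np.round(r[1],3),round(r[2],1),"dist",round(float(np.hypot(*r[0])),3),"cen",X.mean(0).round(4))
# cover top
for n,P in(("top",PT),("scene",PS)):
    z=P[...,2];m=((z>0.083)&(z<0.097)).astype(np.uint8)
    k,l,st,c=cv2.connectedComponentsWithStats(m);
    for i in range(1,k):
        q=P[l==i]
        if st[i,4]>500 and 0.3<np.median(q[:,0])<.8:
            r=cv2.minAreaRect(q[:,:2].astype(np.float32));print(n,"cover",st[i],np.round(r[0],4),np.round(r[1],3),round(r[2],2),np.median(q[:,2]))
    m=((z>0.158)&(z<0.178)).astype(np.uint8)
    k,l,st,c=cv2.connectedComponentsWithStats(m);
    for i in range(1,k):
        q=P[l==i]
        if st[i,4]>40 and 0.3<np.median(q[:,0])<.8:
            r=cv2.minAreaRect(q[:,:2].astype(np.float32));print(n,"beam",st[i],np.round(r[0],4),np.round(r[1],3),round(r[2],2),np.median(q[:,2]))
E
```

```text
top [0.1083 0.0501 0.0005]
top [ 0.5546 -0.4826  0.0008]
scene [ 0.1785 -0.109   0.0013]
scene [ 6.955e-01 -3.459e-01  5.000e-04]
top [358  90  53   7 110] mid [ 0.9337 -0.3674] size [0.009 0.214] z 0.0502
top [ 217   99  119   29 1625] mid [0.8771 0.099 ] size [0.088 0.484] z 0.0499
top [152 158   4  74 126] mid [0.568  0.6111] size [0.283 0.006] z 0.0496
top [329 168  11  12 101] mid [ 0.5975 -0.1234] size [0.041 0.04 ] z 0.0498
top [385 168  11  11  99] mid [ 0.5816 -0.3503] size [0.041 0.04 ] z 0.0504
top [353 170  11  11 100] mid [ 0.5826 -0.2201] size [0.04 0.04] z 0.0501
top [389 189  18  18 244] mid [ 0.4778 -0.37  ] size [0.062 0.065] z 0.0498
top [425 197  31  24 619] mid [ 0.4196 -0.5367] size [0.089 0.118] z 0.0504
top [365 198  11  12 104] mid [ 0.4632 -0.2563] size [0.041 0.04 ] z 0.0499
scene [412 138 101  36 406] mid [0.5585 0.731 ] size [0.323 0.256] z 0.0502
scene [435 177  18  10  78] mid [0.6387 0.4368] size [0.052 0.037] z 0.0502
scene [498 199  32  28 100] mid [0.9036 0.4668] size [0.033 0.185] z 0.0513
scene [464 201  21  13 102] mid [0.7939 0.3805] size [0.067
[... 1701 characters left out ...]
 89 207] [0.5488 0.6113] [0.03  0.338] 85.64 0.1678249651473278
top beam [232 180  60  16 415] [0.5324 0.1561] [0.041 0.222] 1.1 0.16933625324940005
scene cover [ 318  177   81   56 2284] [0.5284 0.0781] [0.182 0.224] 10.91 0.09076857807571426
scene beam [ 412   36  170   57 2335] [0.286  1.7385] [1.018 0.529] 1.61 0.17374032049978705
scene beam [416 113 106  35 456] [0.6186 0.6706] [0.44  0.223] 39.33 0.16789320258963325
scene beam [354 159  46  34 398] [0.5292 0.1537] [0.226 0.045] 89.81 0.16771171965310033
scene beam [  91  286   66  114 1526] [ 0.5096 -0.688 ] [0.114 0.302] 69.96 0.16059275702192527
scene beam [  8 334  32  66 494] [ 0.4551 -0.8783] [0.203 0.02 ] 0.16 0.16050863848276892
```

Three things look like the drip mat, at top pixels (334,214), (250,267) and (385,270). They lie 0.451, 0.348 and 0.355 m from the base, so the one at (334,214), world about (0.438,-0.114), is the farthest and is the mat meant. Next I crop it to confirm, and refine the peg and station pose.

```bash
python3 - <<'E'
from h import *
dT=np.load("top0.npy");dS=np.load("scene0.npy")
PT=cloud("top",dT);PS=cloud("scene",dS)
C=np.array([.530,.080])
for n,P in(("top",PT),("scene",PS)):
    near=np.hypot(P[...,0]-.53,P[...,1]-.11)<.16
    m=near&(P[...,2]>.19)&(P[...,2]<.24);q=P[m];print(n,"peg",len(q),q[:,:2].mean(0).round(4),q.min(0).round(3),q.max(0).round(3))
    m=near&(P[...,2]>.110)&(P[...,2]<.135);q=P[m]
    if len(q)>3: print(n,"handle",len(q),q.mean(0).round(4),q.min(0).round(3),q.max(0).round(3))
# station slab outline by white in top at z=.012 
im=cv2.imread("pics/top0.png")
cr=cv2.resize(im[180:245,290:380],None,fx=8,fy=8,interpolation=cv2.INTER_CUBIC)
for a in(8.,10.5):
  pass
th=np.radians(10.5);Rz=np.array([[np.cos(th),-np.sin(th)],[np.sin(th),np.cos(th)]])
def S(x,y,z): return [*(C+Rz@[x,y]),z]
vis=cv2.resize(im[150:250,220:420],None,fx=4,fy=4,interpolation=cv2.INTER_CUBIC)
def dr(p,col):
    for (u,v) in proj("top",p): cv2.circle(vis,(int((u-220+.5)*4),int((v-150+.5)*4)),3,col,-1)
dr([S(a*.09,b*.11,.09) for a in(-1,1) for b in(-1,1)],(0,0,255))
dr([S(-.078,y,.122) for y in(-.043,0,.043)],(0,255,0))
dr([S(.03,.165,.169)],(255,0,0))
M=np.array([.438,-.114]);dr([[*M,.004]],(0,255,255))
cv2.imwrite("pics/fit0.png",vis)
s=telemetry.sense();print(R.from_quat(s["orientation"]).as_matrix().round(3))
for k in ("bottle2","reagent","beaker"):
    for q in spotter.recognise("top",k)[:2]: print(k,np.round(q["box"]),q["p"])
E
```

```text
top peg 31 [0.5369 0.1088] [0.53  0.101 0.195] [0.547 0.118 0.231]
top handle 73 [0.4557 0.0687 0.1267] [0.442 0.016 0.114] [0.521 0.244 0.134]
scene peg 71 [0.5398 0.1021] [0.529 0.094 0.191] [0.547 0.112 0.229]
scene handle 126 [0.4805 0.1141 0.1241] [0.44  0.013 0.11 ] [0.544 0.25  0.135]
[[-0.     0.424  0.906]
 [-0.     0.906 -0.424]
 [-1.    -0.    -0.   ]]
bottle2 [184. 168. 202. 184.] 0.53
bottle2 [374. 129. 388. 150.] 0.32
reagent [372. 128. 384. 149.] 0.79
reagent [363. 199. 376. 212.] 0.67
beaker [333. 136. 352. 157.] 0.65
```

View pics/fit0.png

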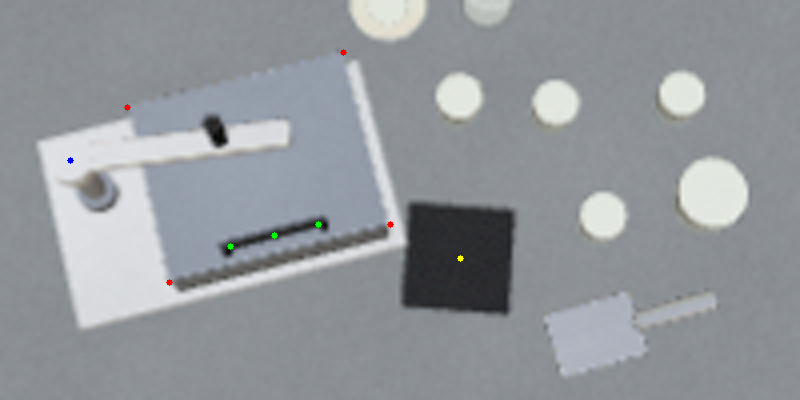

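The crop confirms the black square beside the station at (334,214) (yellow dot at its centre), and the cover and handle model points match the picture. Now a planning helper, then the move to the peg.

```bash
cat > p.py <<'E'
from h import *
import sys
# usage: p.py x y z [jawdeg]   -> normalised final row (turn, shift) from present measured pose, tool down
def plan(x,y,z,jaw=None):
    s=telemetry.sense();M=R.from_quat(s["orientation"]).as_matrix()
    d=M.T@(np.array([x,y,z])-s["eef_pos"])/.25
    rv=np.zeros(3)
    if jaw is not None:
        a=np.radians(jaw);Y=np.array([np.cos(a),np.sin(a),0])
        if Y@M[:,1]<0: Y=-Y
        X=np.array([0,0,-1.]);T=np.stack([X,Y,np.cross(X,Y)],1)
        rv=R.from_matrix(M.T@T).as_rotvec()/np.radians(60)
    print("t",round(s["t"],2),"pos",s["eef_pos"].round(4),"jaw",np.degrees(np.arctan2(M[1,1],M[0,1])).round(1),"tilt",np.degrees(np.arccos(-M[2,0])).round(2),"open mm",round(s["opening"]*93,1),"F",s["contact_force"].round(1),"j7",s["joints"][6].round(2))
    print("  row",rv.round(3),d.round(4))
if __name__=="__main__":
    a=[float(v) for v in sys.argv[1:]];plan(*a)
E
python3 p.py .538 .106 .27
```

```text
t 1.05 pos [0.2755 0.5887 0.2186] jaw 64.9 tilt 0.01 open mm 93.1 F [-0.2 -0.1 -0.1] j7 -0.04
  row [0. 0. 0.] [-0.2054 -1.3036  1.7693]
```

>>> servo_tool:
  moves:
    - [0,0,0,-0.2,-0.1,0.14,0]
    - [0,0,0,-0.2,-0.25,0.34,0]
    - [0,0,0,-0.2,-0.4,0.54,0]
    - [0,0,0,-0.2,-0.53,0.72,0]
    - [0,0,0,-0.2,-0.65,0.885,0]
    - [0,0,0,-0.2,-0.65,0.885,0]
    - [0,0,0,-0.2,-0.65,0.885,0]
    - [0,0,0,-0.2,-0.65,0.885,0]

```text
t: 2.05
eef_pos: [0.4059, 0.3495, 0.2686]
orientation: [0.153, 0.691, -0.152, 0.69]
contact_force: [0.7, 0.1, 0.1]
opening: 0.497
```

>>> servo_tool:
  moves:
    - [0,0,0,0,-0.1,0.14,0]
    - [0,0,0,0,-0.25,0.34,0]
    - [0,0,0,0,-0.4,0.54,0]
    - [0,0,0,0,-0.53,0.72,0]
    - [0,0,0,0,-0.65,0.885,0]
    - [0,0,0,0,-0.65,0.885,0]
    - [0,0,0,0,-0.65,0.885,0]
    - [0,0,0,0,-0.65,0.885,0]

```text
t: 3.05
eef_pos: [0.5378, 0.1094, 0.2685]
orientation: [0.152, 0.691, -0.152, 0.69]
contact_force: [0.1, -0.7, 0.1]
opening: 0.505
```

```bash
python3 p.py .538 .106 .19; python3 - <<'E'
from h import *
for n in("top","scene"):
    im,d=snapshot(n);cv2.imwrite(f"pics/{n}1.png",im)
    u,v=proj(n,[[.538,.106,.2]])[0].astype(int);cv2.imwrite(f"pics/{n}1c.png",cv2.resize(im[v-50:v+50,u-60:u+60],None,fx=5,fy=5))
E
```

```text
t 3.05 pos [0.5378 0.1094 0.2685] jaw 65.2 tilt 0.07 open mm 47.0 F [ 0.1 -0.7  0.1] j7 0.94
  row [0. 0. 0.] [ 0.3142 -0.0122  0.0068]
```

View pics/scene1c.png

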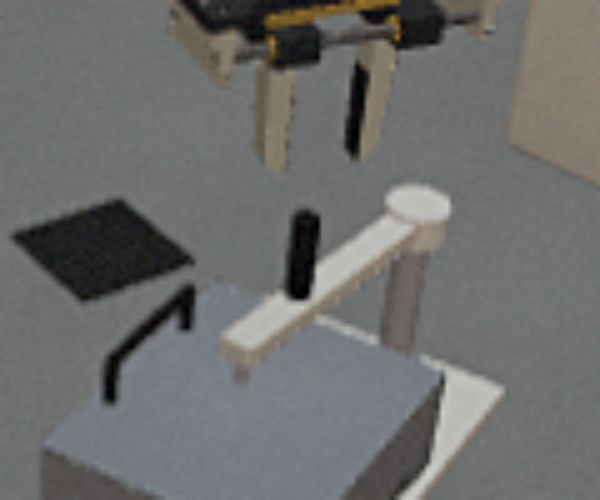

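The open fingers are above the peg and in line with it (crop (300,250)). Descend and grip.

>>> servo_tool:
  moves:
    - [0,0,0,0.06,-0.01,0.005,0]
    - [0,0,0,0.12,-0.01,0.005,0]
    - [0,0,0,0.18,-0.01,0.005,0]
    - [0,0,0,0.24,-0.01,0.005,0]
    - [0,0,0,0.3,-0.01,0.005,0]
    - [0,0,0,0.31,-0.01,0.005,-0.2]
    - [0,0,0,0.31,-0.01,0.005,-0.5]
    - [0,0,0,0.31,-0.01,0.005,-0.5]

```text
t: 4.15
eef_pos: [0.5391, 0.1044, 0.1917]
orientation: [0.154, 0.69, -0.153, 0.691]
contact_force: [1.1, 1.7, -1.1]
opening: 0.266
```

>>> servo_tool:
  moves:
    - [0,0,0,0,0,0,-0.6]
    - [0,0,0,0,0,0,-0.6]
    - [0,0,0,0,0,0,-0.63]
    - [0,0,0,0,0,0,-0.63]
    - [0,0,0,0,0,0,-0.65]
    - [0,0,0,0,0,0,-0.65]
    - [0,0,0,0,0,0,-0.65]
    - [0,0,0,0,0,0,-0.65]

```text
t: 5.15
eef_pos: [0.5388, 0.1072, 0.1917]
orientation: [0.154, 0.69, -0.151, 0.691]
contact_force: [-0.2, 5.2, -0.2]
opening: 0.187
```

```bash
python3 p.py .538 .106 .19
```

```text
t 5.15 pos [0.5388 0.1072 0.1917] jaw 65.1 tilt 0.24 open mm 17.4 F [-0.2  5.2 -0.2] j7 0.95
  row [0. 0. 0.] [ 0.0066 -0.0057 -0.0009]
```

Grip-force test on the rigid peg: pull up 5 mm at this light closing, and read the slip force. Then repeat with other finger commands.

>>> servo_tool:
  moves:
    - [0,0,0,-0.004,0.01,0,-0.65]
    - [0,0,0,-0.008,0.01,0,-0.65]
    - [0,0,0,-0.012,0.01,0,-0.65]
    - [0,0,0,-0.016,0.01,0,-0.65]
    - [0,0,0,-0.02,0.01,0,-0.65]
    - [0,0,0,-0.024,0.01,0,-0.65]
    - [0,0,0,-0.028,0.01,0,-0.65]
    - [0,0,0,-0.032,0.01,0,-0.65]

```text
t: 6.15
eef_pos: [0.5344, 0.1071, 0.1923]
orientation: [0.152, 0.695, -0.155, 0.685]
contact_force: [0.9, 6.4, -32.6]
opening: 0.187
```

>>> servo_tool:
  moves:
    - [0,0,0,0.01,0,0,-0.8]
    - [0,0,0,0.02,0,0,-0.8]
    - [0,0,0,0.032,0,0,-0.8]
    - [0,0,0,0.024,0,0,-0.8]
    - [0,0,0,0.016,0,0,-0.8]
    - [0,0,0,0.008,0,0,-0.8]
    - [0,0,0,0.004,0,0,-0.8]
    - [0,0,0,0,0,0,-0.8]

```text
t: 7.15
eef_pos: [0.5341, 0.1071, 0.1923]
orientation: [0.152, 0.695, -0.155, 0.685]
contact_force: [1.3, 7.3, -33.7]
opening: 0.19
```

>>> servo_tool:
  moves:
    - [0,0,0,0.01,0,0,-1]
    - [0,0,0,0.02,0,0,-1]
    - [0,0,0,0.032,0,0,-1]
    - [0,0,0,0.024,0,0,-1]
    - [0,0,0,0.016,0,0,-1]
    - [0,0,0,0.008,0,0,-1]
    - [0,0,0,0.004,0,0,-1]
    - [0,0,0,0,0,0,-1]

```text
t: 8.15
eef_pos: [0.5341, 0.1071, 0.1923]
orientation: [0.152, 0.695, -0.155, 0.685]
contact_force: [0.7, 6.5, -33.2]
opening: 0.189
```

>>> servo_tool:
  moves:
    - [0,0,0,0.032,0,0,-0.5]
    - [0,0,0,0.032,0,0,-0.5]
    - [0,0,0,0.032,0,0,-0.5]
    - [0,0,0,0.032,0,0,-0.62]
    - [0,0,0,0.032,0,0,-0.62]
    - [0,0,0,0.032,0,0,-0.62]
    - [0,0,0,0.032,0,0,-0.62]
    - [0,0,0,0.032,0,0,-0.62]

```text
t: 9.15
eef_pos: [0.5401, 0.105, 0.1915]
orientation: [0.153, 0.69, -0.154, 0.691]
contact_force: [-0.0, -5.9, 4.5]
opening: 0.193
```

>>> servo_tool:
  moves:
    - [0,0,0,-0.004,0,0,-0.62]
    - [0,0,0,-0.008,0,0,-0.62]
    - [0,0,0,-0.012,0,0,-0.62]
    - [0,0,0,-0.016,0,0,-0.62]
    - [0,0,0,-0.02,0,0,-0.62]
    - [0,0,0,-0.024,0,0,-0.62]
    - [0,0,0,-0.028,0,0,-0.62]
    - [0,0,0,-0.032,0,0,-0.62]

```text
t: 10.15
eef_pos: [0.5394, 0.1067, 0.1989]
orientation: [0.154, 0.691, -0.153, 0.69]
contact_force: [-0.2, -2.7, -6.4]
opening: 0.191
```

At finger command -0.62 (0.3 mm under the peg's width) the peg slips at about 6 N, and at -0.65 it holds over 33 N. So the finger command sets the squeeze, and a command about 0.4 mm under the width gives the light grip the jars need. Next I plan the swing.

```bash
cat > swing.py <<'E'
from h import *
import sys
# swing.py pivx pivy phi_end n : rows along arc from present position
px,py,pe,n=float(sys.argv[1]),float(sys.argv[2]),float(sys.argv[3]),int(sys.argv[4])
s=telemetry.sense();M=R.from_quat(s["orientation"]).as_matrix();p=s["eef_pos"]
v=p[:2]-[px,py];r=np.hypot(*v);ph=np.degrees(np.arctan2(v[1],v[0]));print("r",r.round(4),"phi",ph.round(1),"z",p[2].round(4),"F",s["contact_force"].round(1))
for a in np.linspace(ph,pe,n+1)[1:]:
    t=np.array([px+.14*np.cos(np.radians(a)),py+.14*np.sin(np.radians(a)),p[2]])
    print(a.round(1),t.round(3),(M.T@(t-p)/.25).round(3))
E
python3 swing.py .5295 .247 -164 16
```

```text
r 0.1407 phi -86.0 z 0.1989 F [-0.2 -2.7 -6.4]
-90.8 [0.527 0.107 0.199] [ 0.    -0.019 -0.044]
-95.7 [0.516 0.108 0.199] [ 0.    -0.037 -0.088]
-100.6 [0.504 0.109 0.199] [ 0.    -0.051 -0.134]
-105.5 [0.492 0.112 0.199] [ 0.   -0.06 -0.18]
-110.4 [0.481 0.116 0.199] [ 0.    -0.066 -0.228]
-115.2 [0.47  0.12  0.199] [ 0.    -0.068 -0.275]
-120.1 [0.459 0.126 0.199] [ 0.    -0.066 -0.323]
-125.0 [0.449 0.132 0.199] [ 0.   -0.06 -0.37]
-129.9 [0.44  0.14  0.199] [ 0.    -0.05  -0.417]
-134.7 [0.431 0.148 0.199] [ 0.    -0.036 -0.462]
-139.6 [0.423 0.156 0.199] [ 0.    -0.018 -0.506]
-144.5 [0.416 0.166 0.199] [ 0.     0.004 -0.549]
-149.4 [0.409 0.176 0.199] [ 0.001  0.029 -0.589]
-154.2 [0.403 0.186 0.199] [ 0.001  0.058 -0.627]
-159.1 [0.399 0.197 0.199] [ 0.001  0.089 -0.663]
-164.0 [0.395 0.208 0.199] [ 0.001  0.124 -0.696]
```

>>> servo_tool:
  moves:
    - [0,0,0,0,-0.02,-0.044,-0.66]
    - [0,0,0,0,-0.037,-0.088,-0.66]
    - [0,0,0,0,-0.051,-0.134,-0.66]
    - [0,0,0,0,-0.06,-0.18,-0.66]
    - [0,0,0,0,-0.066,-0.228,-0.66]
    - [0,0,0,0,-0.068,-0.275,-0.66]
    - [0,0,0,0,-0.066,-0.323,-0.66]
    - [0,0,0,0,-0.06,-0.37,-0.66]

```text
t: 11.15
eef_pos: [0.45, 0.1344, 0.1992]
orientation: [0.154, 0.689, -0.152, 0.691]
contact_force: [7.8, 5.6, -18.9]
opening: 0.191
```

```bash
python3 swing.py .5295 .247 -164 8
```

```text
r 0.1378 phi -125.2 z 0.1992 F [  7.8   5.6 -18.9]
-130.1 [0.439 0.14  0.199] [-0.     0.002 -0.048]
-134.9 [0.431 0.148 0.199] [-0.     0.016 -0.093]
-139.8 [0.423 0.157 0.199] [-0.     0.034 -0.137]
-144.6 [0.415 0.166 0.199] [-0.     0.056 -0.179]
-149.5 [0.409 0.176 0.199] [-0.     0.081 -0.219]
-154.3 [0.403 0.186 0.199] [ 0.     0.109 -0.257]
-159.2 [0.399 0.197 0.199] [ 0.     0.141 -0.292]
-164.0 [0.395 0.208 0.199] [ 0.     0.175 -0.325]
```

>>> servo_tool:
  moves:
    - [0,0,0,0.006,0.01,-0.047,-0.66]
    - [0,0,0,0.01,0.024,-0.092,-0.66]
    - [0,0,0,0.015,0.042,-0.136,-0.66]
    - [0,0,0,0.015,0.064,-0.179,-0.66]
    - [0,0,0,0.015,0.089,-0.219,-0.66]
    - [0,0,0,0.015,0.118,-0.257,-0.66]
    - [0,0,0,0.015,0.149,-0.293,-0.66]
    - [0,0,0,0.015,0.184,-0.326,-0.66]

```text
t: 12.15
eef_pos: [0.3953, 0.2073, 0.1984]
orientation: [0.154, 0.69, -0.154, 0.691]
contact_force: [-0.7, -8.1, 14.0]
opening: 0.189
```

```bash
python3 swing.py .5295 .247 -166 1;python3 - <<'E'
from h import *
for n in("top","scene"):
    im,d=snapshot(n);cv2.imwrite(f"pics/{n}2.png",im)
im=cv2.imread("pics/scene2.png");cv2.imwrite("pics/scene2c.png",cv2.resize(im[100:300,260:460],None,fx=3,fy=3))
E
```

```text
r 0.14 phi -163.5 z 0.1984 F [-0.7 -8.1 14. ]
-166.0 [0.394 0.213 0.198] [-0.     0.018 -0.016]
```

View pics/scene2c.png

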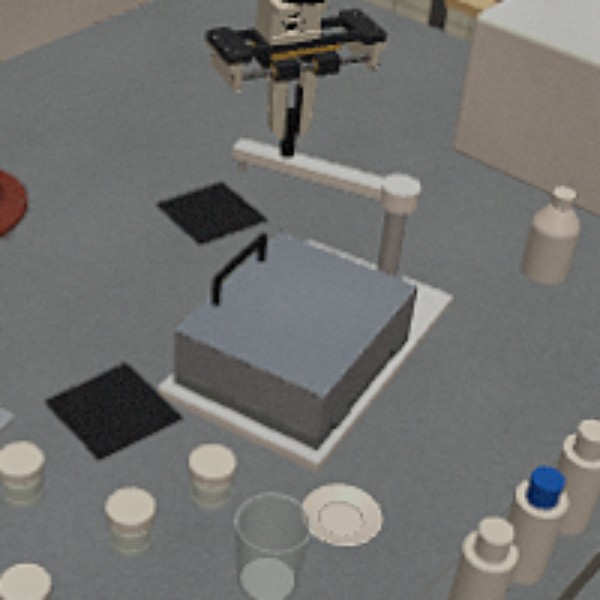

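The arm now points at the robot and rests on its stop, with the force pushing back. Release, rise, and turn the jaws to the handle.

>>> servo_tool:
  moves:
    - [0,0,0,0,0,0,-0.4]
    - [0,0,0,0,0,0,-0.3]
    - [0,0,0,0,0,0,-0.2]
    - [0,0,0,-0.1,0,0,-0.2]
    - [0,0,0,-0.2,0,0,-0.2]
    - [0,0,0,-0.28,0,0,-0.2]
    - [0,0,0,-0.3,0,0,-0.2]
    - [0,0,0,-0.3,0,0,-0.2]

```text
t: 13.25
eef_pos: [0.3949, 0.208, 0.27]
orientation: [0.153, 0.691, -0.154, 0.69]
contact_force: [-0.8, -0.9, -0.3]
opening: 0.396
```

```bash
python3 p.py .454 .066 .25 10.5;python3 - <<'E'
from h import *
for n in("top","scene"):
    im,d=snapshot(n);P=cloud(n,d)
    # beam direction
    near=np.hypot(P[...,0]-.42,P[...,1]-.22)<.2
    m=near&(P[...,2]>.158)&(P[...,2]<.176);r=cv2.minAreaRect(P[m][:,:2].astype(np.float32));print(n,r)
    near=(np.abs(P[...,0]-.454)<.03)&(np.abs(P[...,1]-.066)<.07)
    m=near&(P[...,2]>.116)&(P[...,2]<.135);q=P[m];print("handle",len(q),q.mean(0).round(4),cv2.minAreaRect(q[:,:2].astype(np.float32)))
E
```

```text
t 13.25 pos [0.3949 0.208  0.27  ] jaw 64.9 tilt 0.05 open mm 36.8 F [-0.8 -0.9 -0.3] j7 0.62
  row [ 0.907 -0.     0.001] [ 0.08   -0.4142  0.4549]
top ((0.47480082511901855, 0.2160697877407074), (0.16999667882919312, 0.02078324928879738), 20.788955688476562)
handle 70 [0.4547 0.0671 0.1262] ((0.45550137758255005, 0.06626865267753601), (0.010477306321263313, 0.10222362726926804), 9.07387924194336)
scene ((0.44402047991752625, 0.21330729126930237), (0.22725515067577362, 0.04680996760725975), 19.89306640625)
handle 77 [0.4541 0.0594 0.1257] ((0.45280641317367554, 0.06307201087474823), (0.009744471870362759, 0.10298769921064377), 10.10750961303711)
```

>>> servo_tool:
  moves:
    - [0.17,0,0,0,-0.05,0.06,-0.2]
    - [0.34,0,0,0.02,-0.12,0.14,-0.2]
    - [0.51,0,0,0.04,-0.2,0.22,-0.2]
    - [0.68,0,0,0.06,-0.28,0.31,-0.2]
    - [0.85,0,0,0.08,-0.36,0.4,-0.2]
    - [0.907,0,0,0.08,-0.414,0.456,-0.2]
    - [0.907,0,0,0.08,-0.414,0.456,-0.2]
    - [0.907,0,0,0.08,-0.414,0.456,-0.2]

```text
t: 14.35
eef_pos: [0.4542, 0.0672, 0.2503]
orientation: [0.451, 0.545, -0.451, 0.544]
contact_force: [0.2, 0.2, 0.4]
opening: 0.398
```

```bash
python3 p.py .4545 .065 .106 10.5
```

```text
t 14.35 pos [0.4542 0.0672 0.2503] jaw 10.7 tilt 0.06 open mm 37.0 F [0.2 0.2 0.4] j7 0.12
  row [ 0.003 -0.001  0.001] [ 5.771e-01 -1.000e-04  9.600e-03]
```

>>> servo_tool:
  moves:
    - [0,0,0,0.1,0,0.01,-0.2]
    - [0,0,0,0.2,0,0.01,-0.2]
    - [0,0,0,0.3,0,0.01,-0.2]
    - [0,0,0,0.38,0,0.01,-0.2]
    - [0,0,0,0.46,0,0.01,-0.2]
    - [0,0,0,0.53,0,0.01,-0.2]
    - [0,0,0,0.572,0,0.01,-0.2]
    - [0,0,0,0.572,0,0.01,-0.2]

```text
t: 15.35
eef_pos: [0.4546, 0.0642, 0.107]
orientation: [0.451, 0.544, -0.452, 0.544]
contact_force: [0.0, -0.7, 0.1]
opening: 0.397
```

>>> servo_tool:
  moves:
    - [0,0,0,0,0,0,-0.5]
    - [0,0,0,0,0,0,-0.7]
    - [0,0,0,0,0,0,-0.8]
    - [0,0,0,0,0,0,-0.8]
    - [0,0,0,0,0,0,-0.83]
    - [0,0,0,0,0,0,-0.83]
    - [0,0,0,0,0,0,-0.83]
    - [0,0,0,0,0,0,-0.83]

```text
t: 16.35
eef_pos: [0.4541, 0.0634, 0.1075]
orientation: [0.452, 0.544, -0.453, 0.543]
contact_force: [-4.0, -1.6, 5.1]
opening: 0.099
```

```bash
cat > lift.py <<'E'
from h import *
import sys
# station pose
C=np.array([.530,.080]);th=np.radians(10.5);ux=np.array([np.cos(th),np.sin(th)])
t0,t1,n=float(sys.argv[1]),float(sys.argv[2]),int(sys.argv[3])
s=telemetry.sense();M=R.from_quat(s["orientation"]).as_matrix();p=s["eef_pos"]
def h(t):
    a=np.arctan2(92,168)+t;return -.1915*np.cos(a),.1915*np.sin(a)
q=p-np.array([*C,0]);print("pos",p.round(4),"F",s["contact_force"].round(1),"st x",(q[:2]@ux).round(4),"st y",(q[:2]@[-ux[1],ux[0]]).round(4),"open",(s["opening"]*93).round(1))
x0,z0=h(t0)
for t in np.linspace(t0,t1,n+1)[1:]:
    x,z=h(t);d=np.array([*((x-x0)*ux),z-z0]);print(t.round(3),(M.T@d/.25).round(3))
E
python3 lift.py 0 1.2 24
```

```text
Traceback (most recent call last):
  File "lift.py", line 9, in <module>
    q=p-np.array([*C,0]);print("pos",p.round(4),"F",s["contact_force"].round(1),"st x",(q[:2]@ux).round(4),"st y",(q[:2]@[-ux[1],ux[0]]).round(4),"open",(s["opening"]*93).round(1))
                                                                                                                                                         ^^^^^^^^^^^^^^^^^^^^^^^
AttributeError: 'float' object has no attribute 'round'
```

```bash
sed -i 's/(s\["opening"\]\*93).round(1)/round(s["opening"]*93,1)/' lift.py; python3 lift.py 0 1.2 24
```

```text
pos [0.4541 0.0634 0.1075] F [-4.  -1.6  5.1] st x -0.0776 st y -0.0025 open 9.2
0.05 [-0.033  0.019 -0.   ]
0.1 [-0.065  0.04  -0.   ]
0.15 [-0.096  0.062 -0.   ]
0.2 [-0.126  0.086 -0.   ]
0.25 [-0.155  0.112 -0.   ]
0.3 [-0.182  0.138 -0.   ]
0.35 [-0.208  0.167 -0.   ]
0.4 [-0.233  0.196 -0.   ]
0.45 [-0.256  0.226 -0.   ]
0.5 [-0.278  0.258 -0.   ]
0.55 [-0.297  0.291 -0.   ]
0.6 [-0.316  0.325 -0.   ]
0.65 [-0.332  0.359 -0.   ]
0.7 [-0.347  0.394 -0.   ]
0.75 [-0.36  0.43 -0.  ]
0.8 [-0.371  0.467 -0.   ]
0.85 [-0.381  0.504 -0.   ]
0.9 [-0.388  0.542 -0.   ]
0.95 [-0.394  0.58  -0.   ]
1.0 [-0.397  0.618 -0.   ]
1.05 [-0.399  0.656 -0.   ]
1.1 [-0.399  0.694 -0.   ]
1.15 [-0.397  0.732 -0.   ]
1.2 [-0.393  0.771 -0.   ]
```

>>> servo_tool:
  moves:
    - [0,0,0,-0.033,0.019,0,-0.9]
    - [0,0,0,-0.065,0.04,0,-0.9]
    - [0,0,0,-0.096,0.062,0,-0.9]
    - [0,0,0,-0.126,0.086,0,-0.9]
    - [0,0,0,-0.155,0.112,0,-0.9]
    - [0,0,0,-0.182,0.138,0,-0.9]
    - [0,0,0,-0.208,0.167,0,-0.9]
    - [0,0,0,-0.233,0.196,0,-0.9]

```text
t: 17.35
eef_pos: [0.5013, 0.0721, 0.1664]
orientation: [0.451, 0.545, -0.453, 0.542]
contact_force: [-7.8, 0.1, 6.4]
opening: 0.097
```

```bash
python3 lift.py 0.4 1.2 16
```

```text
pos [0.5013 0.0721 0.1664] F [-7.8  0.1  6.4] st x -0.0296 st y -0.0025 open 9.0
0.45 [-0.023  0.03  -0.   ]
0.5 [-0.045  0.062 -0.   ]
0.55 [-0.065  0.095 -0.   ]
0.6 [-0.083  0.128 -0.   ]
0.65 [-0.1    0.163 -0.   ]
0.7 [-0.115  0.198 -0.   ]
0.75 [-0.128  0.234 -0.   ]
0.8 [-0.139  0.271 -0.   ]
0.85 [-0.149  0.308 -0.   ]
0.9 [-0.156  0.345 -0.   ]
0.95 [-0.162  0.383 -0.   ]
1.0 [-0.166  0.421 -0.   ]
1.05 [-0.168  0.46  -0.   ]
1.1 [-0.168  0.498 -0.   ]
1.15 [-0.166  0.536 -0.   ]
1.2 [-0.162  0.574 -0.   ]
```

>>> servo_tool:
  moves:
    - [0,0,0,-0.023,0.03,0,-0.9]
    - [0,0,0,-0.045,0.062,0,-0.9]
    - [0,0,0,-0.065,0.095,0,-0.9]
    - [0,0,0,-0.083,0.128,0,-0.9]
    - [0,0,0,-0.1,0.163,0,-0.9]
    - [0,0,0,-0.115,0.198,0,-0.9]
    - [0,0,0,-0.128,0.234,0,-0.9]
    - [0,0,0,-0.139,0.271,0,-0.9]

```text
t: 18.35
eef_pos: [0.5712, 0.0851, 0.2013]
orientation: [0.453, 0.543, -0.452, 0.544]
contact_force: [-2.9, -0.7, 4.7]
opening: 0.097
```

>>> servo_tool:
  moves:
    - [0,0,0,-0.01,0.037,0,-0.9]
    - [0,0,0,-0.017,0.074,0,-0.9]
    - [0,0,0,-0.023,0.112,0,-0.9]
    - [0,0,0,-0.027,0.15,0,-0.9]
    - [0,0,0,-0.029,0.189,0,-0.9]
    - [0,0,0,-0.029,0.227,0,-0.9]
    - [0,0,0,-0.027,0.265,0,-0.9]
    - [0,0,0,-0.023,0.303,0,-0.9]

```text
t: 19.35
eef_pos: [0.6452, 0.0987, 0.2062]
orientation: [0.452, 0.543, -0.452, 0.544]
contact_force: [-0.7, -0.6, 0.8]
opening: 0.092
```

```bash
python3 lift.py 1.2 1.3 2;python3 - <<'E'
from h import *
n="scene"
im,d=snapshot(n);cv2.imwrite("pics/scene3c.png",cv2.resize(im[60:260,260:460],None,fx=3,fy=3))
E
```

```text
pos [0.6452 0.0987 0.2062] F [-0.7 -0.6  0.8] st x 0.1166 st y -0.0026 open 8.6
1.25 [ 0.006  0.038 -0.   ]
1.3 [ 0.014  0.075 -0.   ]
```

View pics/scene3c.png

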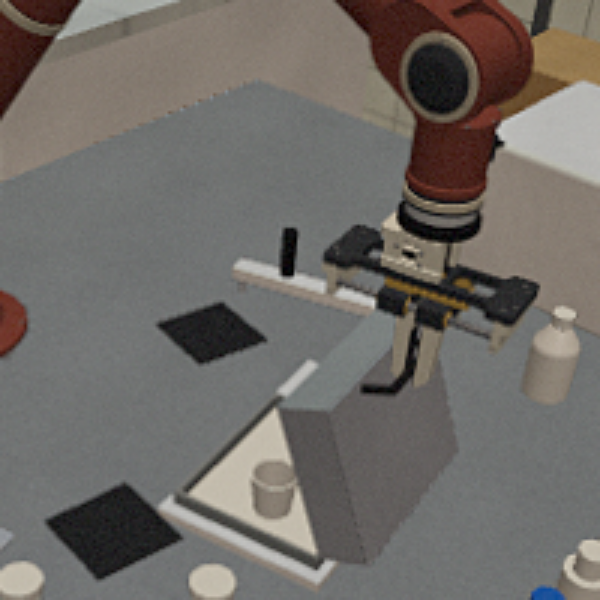

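The cover is up at about 1.2 rad with the bar gripped, and the cup shows in the tray at crop (272,490). Carry on a little, release and rise.

>>> servo_tool:
  moves:
    - [0,0,0,0.006,0.038,0,-0.9]
    - [0,0,0,0.014,0.075,0,-0.9]
    - [0,0,0,0.014,0.075,0,-0.6]
    - [0,0,0,0.0,0.075,0,-0.6]
    - [0,0,0,-0.06,0.075,0,-0.6]
    - [0,0,0,-0.16,0.075,0,-0.6]
    - [0,0,0,-0.26,0.075,0,-0.6]
    - [0,0,0,-0.36,0.075,0,-0.6]

```text
t: 20.4
eef_pos: [0.6628, 0.102, 0.2986]
orientation: [0.453, 0.543, -0.452, 0.544]
contact_force: [0.4, -0.0, 0.0]
opening: 0.2
```

```bash
python3 p.py .45 -.05 .35;python3 - <<'E'
from h import *
for n in("scene","top"):
    im,d=snapshot(n);cv2.imwrite(f"pics/{n}4.png",im);np.save(f"{n}4.npy",d)
    P=cloud(n,d)
    print([( [int(x) for x in q["box"]],round(q["p"],2)) for q in spotter.recognise(n,"rinse_cup")])
im=cv2.imread("pics/scene4.png");cv2.imwrite("pics/scene4c.png",cv2.resize(im[100:300,220:460],None,fx=3,fy=3))
im=cv2.imread("pics/top4.png");cv2.imwrite("pics/top4c.png",cv2.resize(im[140:260,210:370],None,fx=4,fy=4))
E
```

```text
t 20.4 pos [0.6628 0.102  0.2986] jaw 10.5 tilt 0.11 open mm 18.6 F [ 0.4 -0.   0. ] j7 0.14
  row [0. 0. 0.] [-0.2076 -0.9475  0.4428]
[([341, 211, 359, 231], 0.52)]
[([229, 140, 324, 219], 0.65), ([184, 170, 203, 180], 0.51)]
```

View pics/scene4c.png

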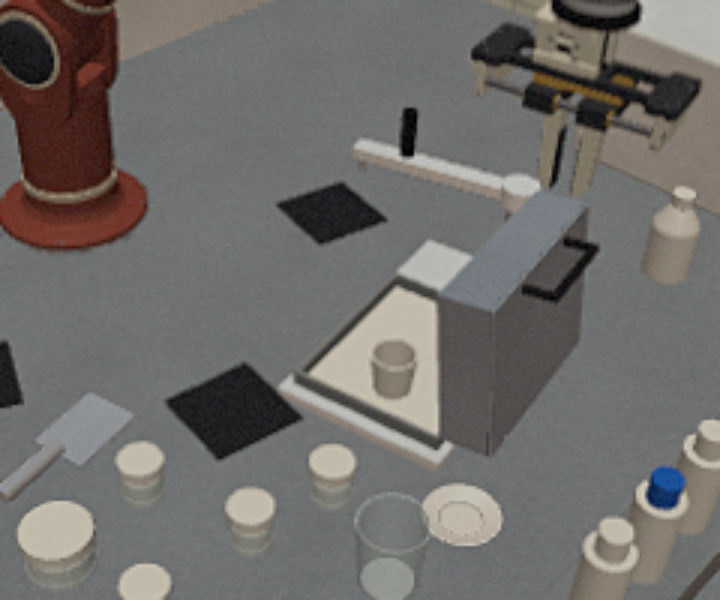

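View pics/top4c.png

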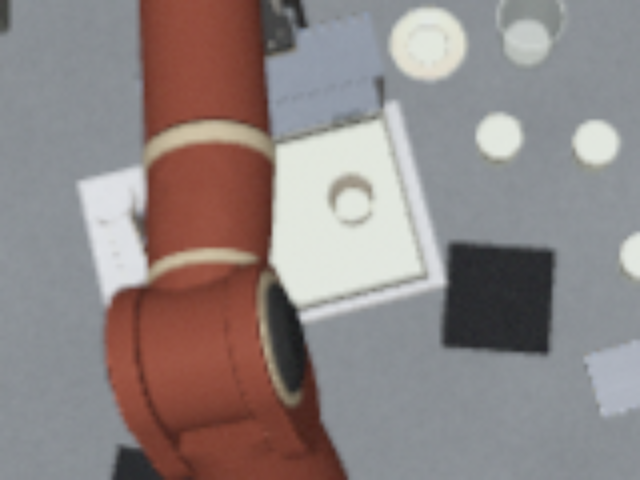

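The cover is open and the cup is visible in the tray (top crop (352,198)). Measure the cup and re-check the jars.

```bash
cat > things.py <<'E'
from h import *
import sys
th=np.radians(10.5);ux=np.array([np.cos(th),np.sin(th)]);uy=np.array([-ux[1],ux[0]]);C=np.array([.530,.080])
def st(p): q=np.array(p)-C;return np.array([q@ux,q@uy]).round(3)
def W(x,y): return (C+x*ux+y*uy).round(4)
def blobs(zlo,zhi,name,save=True,minn=40,only=None):
    for n in("top","scene"):
        im,d=snapshot(n)
        if save: cv2.imwrite(f"pics/{name}_{n}.png",im)
        P=cloud(n,d);z=P[...,2];m=((z>zlo)&(z<zhi)).astype(np.uint8)
        k,l,s,c=cv2.connectedComponentsWithStats(m)
        for i in range(1,k):
            q=P[l==i]
            if s[i,4]<minn: continue
            lo,hi=np.percentile(q[:,:2],[2,98],axis=0);mid=(lo+hi)/2;sz=hi-lo
            if sz.max()<.075 and sz.min()>.025 and .25<mid[0]<.8 and -.5<mid[1]<.4:
                cc,rr=cv2.minEnclosingCircle(q[:,:2].astype(np.float32))
                print(n,"px",s[i,:2]+s[i,2:4]//2,"xy",mid.round(4),"size",sz.round(3),"z",np.median(q[:,2]).round(4),"st",st(mid))
if __name__=="__main__":
    blobs(float(sys.argv[1]),float(sys.argv[2]),sys.argv[3])
E
python3 things.py .052 .068 a5; python3 things.py .042 .056 b5
python3 - <<'E'
from h import *
from things import W
# model of cup rim overlay
P=cloud("scene",np.load("scene4.npy"));
q=P[(np.abs(P[...,0]-.536)<.06)&(np.abs(P[...,1]-.04)<.06)&(P[...,2]>.05)&(P[...,2]<.07)];print(len(q),q.min(0),q.max(0))
# cover angle from scene: top face now far side; fit plane of points z .06-.2 on end
for n in("scene",):
    d=np.load(f"{n}4.npy");P=cloud(n,d)
    for px in((400,220),):
        w=P[px[1]-6:px[1]+7,px[0]-6:px[0]+7].reshape(-1,3);w=w[~np.isnan(w).any(1)];c=w.mean(0);u,s,v=np.linalg.svd(w-c);print(c,v[2],s)
E
```

```text
top px [297 188] xy [0.5437 0.0293] size [0.049 0.048] z 0.0613 st [ 0.004 -0.052]
top px [399 199] xy [ 0.4716 -0.3727] size [0.046 0.05 ] z 0.0538 st [-0.14  -0.434]
scene px [351 218] xy [0.5398 0.026 ] size [0.048 0.05 ] z 0.0593 st [-0.    -0.055]
scene px [351 274] xy [ 0.6991 -0.1556] size [0.048 0.04 ] z 0.0601 st [ 0.123 -0.262]
scene px [350 285] xy [ 0.7139 -0.1802] size [0.05  0.039] z 0.0601 st [ 0.133 -0.289]
top px [334 174] xy [ 0.5976 -0.1238] size [0.043 0.04 ] z 0.05 st [ 0.029 -0.213]
top px [390 173] xy [ 0.5809 -0.3509] size [0.04 0.04] z 0.0498 st [-0.028 -0.433]
top px [358 175] xy [ 0.5824 -0.22  ] size [0.04  0.041] z 0.0502 st [-0.003 -0.305]
top px [398 198] xy [ 0.4774 -0.3695] size [0.062 0.064] z 0.0501 st [-0.134 -0.432]
top px [370 204] xy [ 0.4628 -0.2564] size [0.042 0.039] z 0.0497 st [-0.127 -0.319]
scene px [351 217] xy [0.5333 0.0372] size [0.034 0.027] z 0.0487 st [-0.005 -0.043]
scene px [266 253] xy [ 0.4617 -0.2597] size [0.04  0.041] z 0.0505 st [-0.129 -0.322]
scene px [330 255] xy [ 0.5957 -0.1278] size [0.042 0.042] z 0.05 st [ 0.027 -0.216]
scene px [303 269] xy [ 0.5814 -0.2246] size [0.042 0.042] z 0.0498 st [-0.005 -0.309]
scene px [239 278] xy [ 0.4782 -0.3723] size [0.064 0.065] z 0.0497 st [-0.133 -0.435]
scene px [350 277] xy [ 0.6974 -0.1539] size [0.044 0.035] z 0.0502 st [ 0.122 -0.261]
scene px [350 289] xy [ 0.7153 -0.18  ] size [0.046 0.039] z 0.0483 st [ 0.135 -0.289]
scene px [268 296] xy [ 0.5826 -0.3521] size [0.043 0.042] z 0.0492 st [-0.027 -0.434]
113 [5.16182177e-01 1.09621060e-04 5.00158787e-02] [0.56542115 0.05152231 0.06621393]
[0.66852898 0.11331458 0.07780304] [-0.98110896 -0.18693918 -0.04978911] [0.57042538 0.15267838 0.03401931]
```

```bash
python3 p.py .5417 .0277 .3 -34.5
```

```text
t 20.8 pos [0.6621 0.1021 0.2948] jaw 10.5 tilt 0.15 open mm 18.6 F [ 0.9 -1.  -0.3] j7 0.14
  row [0.75  0.001 0.002] [-0.0193 -0.5279  0.2047]
```

>>> servo_tool:
  moves:
    - [0,0,0,-0.05,-0.1,0.04,0.3]
    - [0.15,0,0,-0.05,-0.25,0.1,0.4]
    - [0.3,0,0,-0.05,-0.4,0.15,0.42]
    - [0.45,0,0,-0.05,-0.528,0.205,0.42]
    - [0.6,0,0,-0.05,-0.528,0.205,0.42]
    - [0.75,0,0,-0.05,-0.528,0.205,0.42]
    - [0.91,0,0,-0.02,-0.528,0.205,0.42]
    - [1.0,0,0,-0.02,-0.528,0.205,0.42]

```text
t: 21.8
eef_pos: [0.5415, 0.0278, 0.2999]
orientation: [-0.663, -0.244, 0.665, -0.243]
contact_force: [0.3, -0.4, 0.2]
opening: 0.708
```

```bash
python3 p.py .5417 .0277 .09 -79.5
```

```text
t 21.8 pos [0.5415 0.0278 0.2999] jaw -49.7 tilt 0.16 open mm 65.9 F [ 0.3 -0.4  0.2] j7 -0.71
  row [0.497 0.003 0.001] [ 0.8395  0.0022 -0.0021]
```

>>> servo_tool:
  moves:
    - [0.16,0,0,0,0,0,0.42]
    - [0.33,0,0,0.15,0,0,0.42]
    - [0.497,0,0,0.3,0,0,0.42]
    - [0.497,0,0,0.45,0,0,0.42]
    - [0.497,0,0,0.6,0,0,0.42]
    - [0.497,0,0,0.72,0,0,0.42]
    - [0.497,0,0,0.8,0,0,0.42]
    - [0.497,0,0,0.84,0,0,0.42]

```text
t: 22.8
eef_pos: [0.5413, 0.0277, 0.0896]
orientation: [-0.703, -0.066, 0.705, -0.066]
contact_force: [0.5, -0.9, 0.2]
opening: 0.706
```

```bash
python3 p.py .5417 .0277 .037 -79.5;python3 - <<'E'
from h import *
im,d=snapshot("scene");cv2.imwrite("pics/scene5c.png",cv2.resize(im[140:260,290:430],None,fx=5,fy=5))
E
```

```text
t 22.8 pos [0.5413 0.0277 0.0896] jaw -79.3 tilt 0.16 open mm 65.7 F [ 0.5 -0.9  0.2] j7 -0.97
  row [0.003 0.003 0.   ] [ 2.103e-01  2.000e-04 -2.000e-03]
```

View pics/scene5c.png

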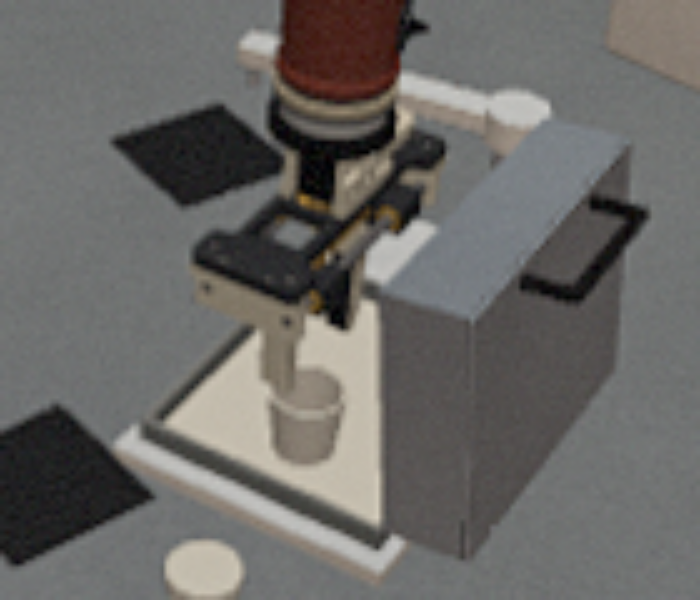

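>>> servo_tool:
  moves:
    - [0,0,0,0.05,0,-0.002,0.42]
    - [0,0,0,0.1,0,-0.002,0.42]
    - [0,0,0,0.15,0,-0.002,0.42]
    - [0,0,0,0.2,0,-0.002,0.42]
    - [0,0,0,0.21,0,-0.002,0.42]
    - [0,0,0,0.21,0,-0.002,0.2]
    - [0,0,0,0.21,0,-0.002,0.12]
    - [0,0,0,0.21,0,-0.002,0.08]

```text
t: 23.85
eef_pos: [0.5431, 0.0281, 0.0391]
orientation: [0.704, 0.066, -0.704, 0.066]
contact_force: [0.2, 1.6, 0.6]
opening: 0.546
```

>>> servo_tool:
  moves:
    - [0,0,0,0,0,0,0.06]
    - [0,0,0,0,0,0,0.06]
    - [0,0,0,0,0,0,0.04]
    - [0,0,0,0,0,0,0.04]
    - [0,0,0,0,0,0,0.04]
    - [0,0,0,0,0,0,0.04]
    - [0,0,0,0,0,0,0.04]
    - [0,0,0,0,0,0,0.04]

```text
t: 24.85
eef_pos: [0.5431, 0.028, 0.039]
orientation: [0.704, 0.066, -0.704, 0.066]
contact_force: [-1.2, 1.7, 5.2]
opening: 0.544
```

>>> servo_tool:
  moves:
    - [0,0,0,-0.05,0,0,0.04]
    - [0,0,0,-0.12,0,0,0.04]
    - [0,0,0,-0.2,0,0,0.04]
    - [0,0,0,-0.28,0,0,0.04]
    - [0,0,0,-0.34,0,0,0.04]
    - [0,0,0,-0.34,0,0,0.04]
    - [0,0,0,-0.34,0,0,0.04]
    - [0,0,0,-0.34,0,0,0.04]

```text
t: 25.85
eef_pos: [0.5422, 0.0277, 0.1229]
orientation: [-0.703, -0.066, 0.705, -0.066]
contact_force: [0.1, -0.3, -0.9]
opening: 0.544
```

```bash
python3 p.py .442 -.112 .12 -79.5;python3 - <<'E'
from h import *
im,d=snapshot("scene");cv2.imwrite("pics/scene6c.png",cv2.resize(im[140:260,270:430],None,fx=4,fy=4))
E
```

```text
t 25.85 pos [0.5422 0.0277 0.1229] jaw -79.3 tilt 0.1 open mm 50.6 F [ 0.1 -0.3 -0.9] j7 -1.0
  row [0.003 0.002 0.   ] [0.0124 0.4749 0.4974]
```

View pics/scene6c.png

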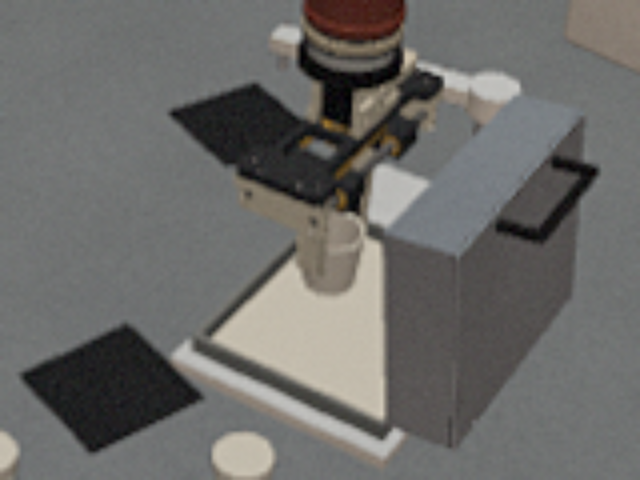

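The cup is in the gripper, clear of the tray. Carry it to the mat.

>>> servo_tool:
  moves:
    - [0,0,0,0,0.08,0.08,0.04]
    - [0,0,0,0,0.18,0.19,0.04]
    - [0,0,0,0,0.28,0.3,0.04]
    - [0,0,0,0,0.38,0.4,0.04]
    - [0,0,0,0,0.45,0.47,0.04]
    - [0,0,0,0,0.475,0.497,0.04]
    - [0,0,0,0,0.475,0.497,0.04]
    - [0,0,0,0,0.475,0.497,0.04]

```text
t: 26.9
eef_pos: [0.4435, -0.1109, 0.1235]
orientation: [0.704, 0.067, -0.704, 0.066]
contact_force: [0.6, 0.0, -0.5]
opening: 0.543
```

>>> servo_tool:
  moves:
    - [0,0,0,0.06,0,0,0.04]
    - [0,0,0,0.14,0,0,0.04]
    - [0,0,0,0.22,0,0,0.04]
    - [0,0,0,0.28,0,0,0.04]
    - [0,0,0,0.32,0,0,0.04]
    - [0,0,0,0.34,0,0,0.04]
    - [0,0,0,0.353,0,0,0.04]
    - [0,0,0,0.36,0,0,0.04]

```text
t: 27.9
eef_pos: [0.443, -0.112, 0.0338]
orientation: [0.704, 0.066, -0.704, 0.066]
contact_force: [0.1, -0.4, 0.3]
opening: 0.546
```

>>> servo_tool:
  moves:
    - [0,0,0,0.006,0,0,0.04]
    - [0,0,0,0.012,0,0,0.04]
    - [0,0,0,0.013,0,0,0.04]
    - [0,0,0,0.013,0,0,0.12]
    - [0,0,0,0.013,0,0,0.25]
    - [0,0,0,0.013,0,0,0.3]
    - [0,0,0,0.013,0,0,0.3]
    - [0,0,0,0.013,0,0,0.3]

```text
t: 28.9
eef_pos: [0.4427, -0.1121, 0.0303]
orientation: [-0.704, -0.066, 0.704, -0.066]
contact_force: [0.0, -0.0, -0.5]
opening: 0.649
```

>>> servo_tool:
  moves:
    - [0,0,0,-0.05,0,0,0.3]
    - [0,0,0,-0.12,0,0,0.3]
    - [0,0,0,-0.2,0,0,0.3]
    - [0,0,0,-0.28,0,0,0.3]
    - [0,0,0,-0.4,0,0,0.3]
    - [0,0,0,-0.5,0,0,0.3]
    - [0,0,0,-0.5,0,0,0.3]
    - [0,0,0,-0.5,0,0,0.3]

```text
t: 29.9
eef_pos: [0.4422, -0.1116, 0.1551]
orientation: [-0.704, -0.066, 0.704, -0.066]
contact_force: [0.2, -0.0, 0.1]
opening: 0.654
```

```bash
python3 p.py .4623 -.258 .12 -79.5; python3 things.py .042 .0575 c6;python3 - <<'E'
from h import *
im=cv2.imread("pics/c6_scene.png");cv2.imwrite("pics/scene7c.png",cv2.resize(im[140:320,200:440],None,fx=3,fy=3))
E
```

```text
t 29.9 pos [ 0.4422 -0.1116  0.1551] jaw -79.3 tilt 0.06 open mm 60.8 F [ 0.2 -0.   0.1] j7 -0.73
  row [0.003 0.001 0.001] [0.1401 0.5903 0.0294]
top px [390 173] xy [ 0.5824 -0.3503] size [0.041 0.041] z 0.0497 st [-0.027 -0.433]
top px [358 175] xy [ 0.5819 -0.2199] size [0.041 0.041] z 0.0507 st [-0.004 -0.304]
top px [398 198] xy [ 0.4774 -0.3703] size [0.062 0.064] z 0.0499 st [-0.134 -0.433]
top px [370 204] xy [ 0.4631 -0.2557] size [0.042 0.04 ] z 0.0501 st [-0.127 -0.318]
scene px [298 226] xy [ 0.4395 -0.1137] size [0.049 0.048] z 0.05 st [-0.124 -0.174]
scene px [266 254] xy [ 0.4615 -0.2598] size [0.041 0.041] z 0.0501 st [-0.129 -0.322]
scene px [330 254] xy [ 0.595  -0.1275] size [0.042 0.043] z 0.0498 st [ 0.026 -0.216]
scene px [303 269] xy [ 0.581 -0.225] size [0.041 0.042] z 0.0498 st [-0.005 -0.309]
scene px [239 278] xy [ 0.4781 -0.3726] size [0.064 0.064] z 0.0495 st [-0.133 -0.436]
scene px [350 276] xy [ 0.6975 -0.1531] size [0.044 0.034] z 0.0503 st [ 0.122 -0.26 ]
scene px [350 289] xy [ 0.7152 -0.1811] size [0.045 0.037] z 0.0502 st [ 0.135 -0.29 ]
scene px [268 296] xy [ 0.5822 -0.3527] size [0.043 0.042] z 0.0494 st [-0.028 -0.435]
```

View pics/scene7c.png

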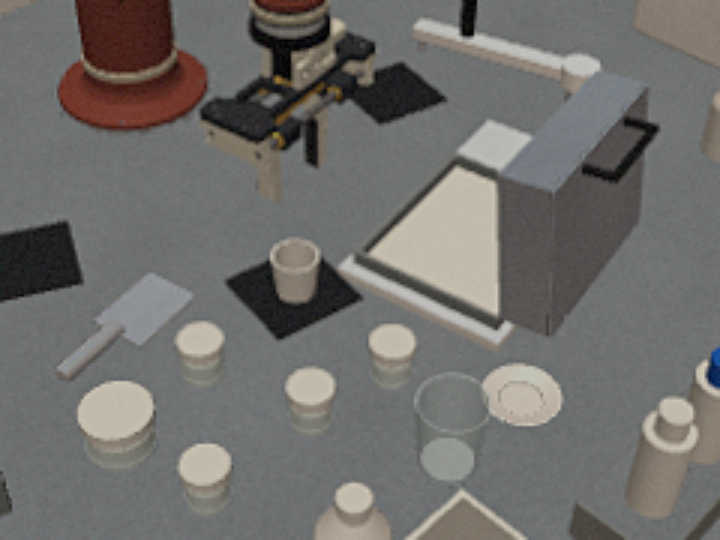

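The cup stands on the mat. The positions where the fingers centred the cup agree with the top camera to about 1 mm, while the scene camera is about 3 mm off, so I trust the top camera. Now jar A at (0.4627,-0.257).

>>> servo_tool:
  moves:
    - [0,0,0,0,0.1,0.005,0.3]
    - [0,0,0,0,0.22,0.01,0.3]
    - [0,0,0,0.02,0.36,0.02,0.3]
    - [0,0,0,0.08,0.48,0.028,0.3]
    - [0,0,0,0.16,0.56,0.028,0.3]
    - [0,0,0,0.22,0.587,0.028,0.3]
    - [0,0,0,0.24,0.587,0.028,0.3]
    - [0,0,0,0.24,0.587,0.028,0.3]

```text
t: 31.0
eef_pos: [0.4628, -0.2563, 0.095]
orientation: [-0.704, -0.067, 0.704, -0.066]
contact_force: [-0.6, 0.5, -0.3]
opening: 0.65
```

```bash
python3 p.py .4627 -.257 .024 -79.5;python3 - <<'E'
from h import *
im,d=snapshot("scene");cv2.imwrite("pics/scene8c.png",cv2.resize(im[180:300,200:340],None,fx=5,fy=5))
E
```

```text
t 31.0 pos [ 0.4628 -0.2563  0.095 ] jaw -79.3 tilt 0.1 open mm 60.4 F [-0.6  0.5 -0.3] j7 -0.43
  row [0.004 0.001 0.001] [0.284  0.0032 0.0009]
```

View pics/scene8c.png

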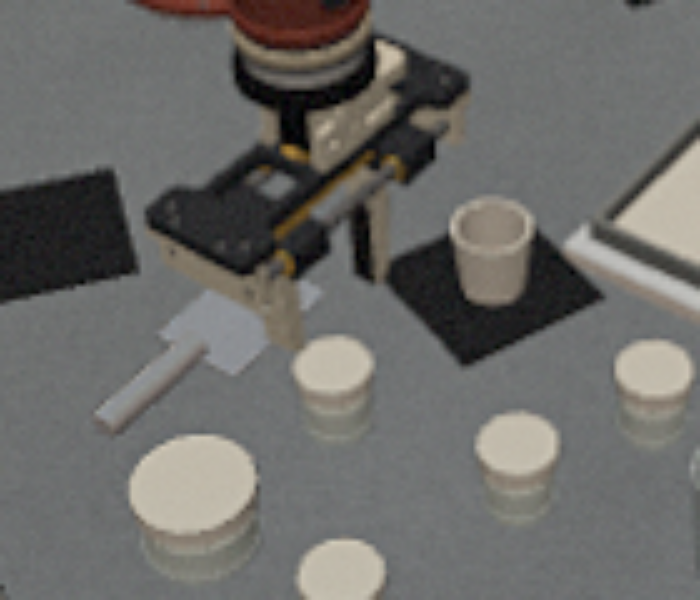

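Fingers are centred over jar A (crop (333,370)). Descend and close lightly.

>>> servo_tool:
  moves:
    - [0,0,0,0.06,0.003,0,0.3]
    - [0,0,0,0.13,0.003,0,0.3]
    - [0,0,0,0.19,0.003,0,0.3]
    - [0,0,0,0.24,0.003,0,0.3]
    - [0,0,0,0.275,0.003,0,0.3]
    - [0,0,0,0.284,0.003,0,0.3]
    - [0,0,0,0.284,0.003,0,0.2]
    - [0,0,0,0.284,0.003,0,0.1]

```text
t: 32.05
eef_pos: [0.4634, -0.2585, 0.0248]
orientation: [0.704, 0.066, -0.704, 0.066]
contact_force: [0.9, 0.1, -0.3]
opening: 0.561
```

>>> servo_tool:
  moves:
    - [0,0,0,0,0,0,0.06]
    - [0,0,0,0,0,0,0.03]
    - [0,0,0,0,0,0,0.0]
    - [0,0,0,0,0,0,-0.01]
    - [0,0,0,0,0,0,-0.018]
    - [0,0,0,0,0,0,-0.018]
    - [0,0,0,0,0,0,-0.018]
    - [0,0,0,0,0,0,-0.018]

```text
t: 33.05
eef_pos: [0.4631, -0.2582, 0.0244]
orientation: [-0.704, -0.066, 0.704, -0.066]
contact_force: [-0.0, 0.9, 1.4]
opening: 0.495
```

>>> servo_tool:
  moves:
    - [0,0,0,-0.01,0,0,-0.018]
    - [0,0,0,-0.02,0,0,-0.018]
    - [0,0,0,-0.03,0,0,-0.018]
    - [0,0,0,-0.04,0,0,-0.018]
    - [0,0,0,-0.04,0,0,-0.018]
    - [0,0,0,-0.04,0,0,-0.018]
    - [0,0,0,-0.04,0,0,-0.018]
    - [0,0,0,-0.04,0,0,-0.018]

```text
t: 34.05
eef_pos: [0.4631, -0.2583, 0.0343]
orientation: [-0.704, -0.066, 0.704, -0.066]
contact_force: [-0.0, 0.4, -1.2]
opening: 0.496
```

```bash
python3 p.py .4627 -.257 .024 -79.5;python3 - <<'E'
from h import *
im,d=snapshot("scene");cv2.imwrite("pics/scene9c.png",cv2.resize(im[180:300,200:340],None,fx=5,fy=5))
for i in range(6):
    snapshot("top");s=telemetry.sense();print(s["opening"]*93,s["contact_force"][2])
E
```

```text
t 34.05 pos [ 0.4631 -0.2583  0.0343] jaw -79.3 tilt 0.01 open mm 46.2 F [-0.   0.4 -1.2] j7 -0.36
  row [0.003 0.    0.   ] [ 0.0414 -0.0053  0.0008]
45.58560908283171 -0.28033395944564
45.86374122159999 -0.33812422118888397
45.935791999894064 -0.875863520593439
45.42201343644559 -1.0890756265744421
46.06161068533421 -1.662141981506036
46.28009875293348 -0.3751217302115376
```

View pics/scene9c.png

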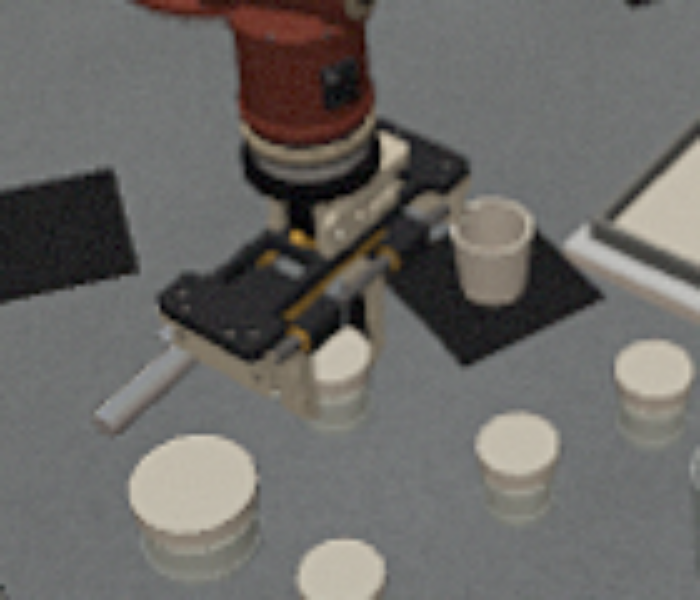

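Jar A has been lifted: the force shows about -1 N and the opening is 46 mm. Tighten slightly, raise, and carry it to the tray at station (0.005, 0.02).

```bash
sed -i 's/C=np.array(\[.530,.080\])/C=np.array([.5317,.0808])/' things.py; python3 -c "
from things import *
for a in((.005,.02),(.005,-.065),(-.05,.02),(-.05,-.065)): print(a,W(*a))"; python3 p.py .533 .1014 .13 -79.5
```

```text
(0.005, 0.02) [0.533  0.1014]
(0.005, -0.065) [0.5485 0.0178]
(-0.05, 0.02) [0.4789 0.0914]
(-0.05, -0.065) [0.4944 0.0078]
t 34.4 pos [ 0.4631 -0.2583  0.0344] jaw -79.3 tilt 0.01 open mm 46.3 F [ 1.  -0.4 -0.4] j7 -0.36
  row [0.003 0.    0.   ] [-0.3824 -1.3621 -0.5413]
```

>>> servo_tool:
  moves:
    - [0,0,0,-0.06,0,0,-0.021]
    - [0,0,0,-0.14,0,0,-0.021]
    - [0,0,0,-0.24,-0.05,-0.02,-0.021]
    - [0,0,0,-0.33,-0.15,-0.06,-0.021]
    - [0,0,0,-0.382,-0.28,-0.11,-0.021]
    - [0,0,0,-0.382,-0.42,-0.17,-0.021]
    - [0,0,0,-0.382,-0.57,-0.23,-0.021]
    - [0,0,0,-0.382,-0.7,-0.28,-0.021]

```text
t: 35.4
eef_pos: [0.5, -0.0717, 0.131]
orientation: [0.704, 0.066, -0.704, 0.066]
contact_force: [0.5, 0.7, -2.2]
opening: 0.491
```

>>> servo_tool:
  moves:
    - [0,0,0,0,-0.15,-0.06,-0.021]
    - [0,0,0,0,-0.29,-0.115,-0.021]
    - [0,0,0,0,-0.43,-0.17,-0.021]
    - [0,0,0,0,-0.54,-0.215,-0.021]
    - [0,0,0,0,-0.62,-0.245,-0.021]
    - [0,0,0,0,-0.66,-0.262,-0.021]
    - [0,0,0,0,-0.662,-0.262,-0.021]
    - [0,0,0,0,-0.662,-0.262,-0.021]

```text
t: 36.4
eef_pos: [0.5331, 0.1, 0.1302]
orientation: [0.704, 0.065, -0.704, 0.065]
contact_force: [-0.3, 0.4, -0.9]
opening: 0.493
```

```bash
python3 p.py .533 .1014 .04 -79.5;python3 - <<'E'
from h import *
im,d=snapshot("scene");cv2.imwrite("pics/scene10c.png",cv2.resize(im[120:260,270:430],None,fx=4,fy=4))
E
```

```text
t 36.4 pos [0.5331 0.1    0.1302] jaw -79.4 tilt 0.05 open mm 45.9 F [-0.3  0.4 -0.9] j7 -1.12
  row [ 0.001  0.    -0.001] [ 0.3609 -0.006  -0.0006]
```

View pics/scene10c.png

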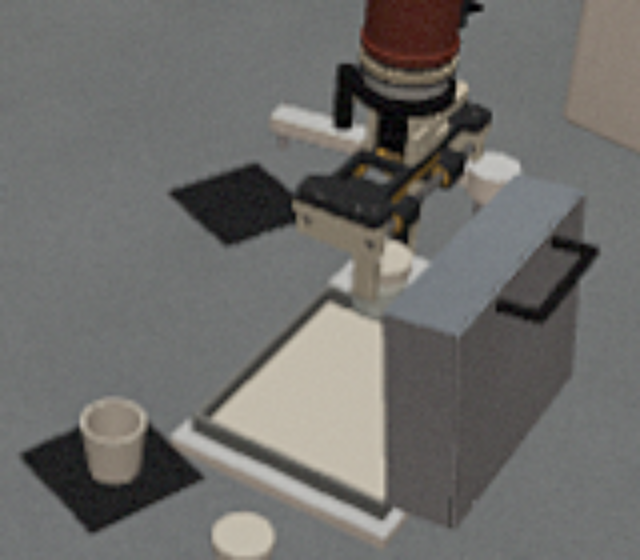

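>>> servo_tool:
  moves:
    - [0,0,0,0.05,-0.005,0,-0.021]
    - [0,0,0,0.11,-0.005,0,-0.021]
    - [0,0,0,0.17,-0.005,0,-0.021]
    - [0,0,0,0.23,-0.005,0,-0.021]
    - [0,0,0,0.28,-0.005,0,-0.021]
    - [0,0,0,0.32,-0.005,0,-0.021]
    - [0,0,0,0.345,-0.005,0,-0.021]
    - [0,0,0,0.355,-0.005,0,-0.021]

```text
t: 37.45
eef_pos: [0.533, 0.1026, 0.0409]
orientation: [-0.704, -0.066, 0.704, -0.066]
contact_force: [0.5, 0.3, -2.4]
opening: 0.491
```

>>> servo_tool:
  moves:
    - [0,0,0,0.004,0,0,-0.021]
    - [0,0,0,0.008,0,0,-0.021]
    - [0,0,0,0.012,0,0,-0.021]
    - [0,0,0,0.016,0,0,-0.021]
    - [0,0,0,0.018,0,0,-0.021]
    - [0,0,0,0.02,0,0,-0.021]
    - [0,0,0,0.02,0,0,-0.021]
    - [0,0,0,0.02,0,0,-0.021]

```text
t: 38.45
eef_pos: [0.533, 0.1026, 0.0364]
orientation: [0.704, 0.066, -0.704, 0.066]
contact_force: [-1.3, -0.1, 3.1]
opening: 0.494
```

Contact at the expected height. Release and rise.

>>> servo_tool:
  moves:
    - [0,0,0,0,0,0,0.02]
    - [0,0,0,0,0,0,0.08]
    - [0,0,0,0,0,0,0.14]
    - [0,0,0,0,0,0,0.16]
    - [0,0,0,0,0,0,0.16]
    - [0,0,0,-0.05,0,0,0.16]
    - [0,0,0,-0.15,0,0,0.16]
    - [0,0,0,-0.25,0,0,0.16]

```text
t: 39.45
eef_pos: [0.5331, 0.1025, 0.1001]
orientation: [0.704, 0.066, -0.704, 0.066]
contact_force: [-0.2, 1.1, 0.7]
opening: 0.582
```

>>> servo_tool:
  moves:
    - [0,0,0,-0.14,0.1,0.04,0.3]
    - [0,0,0,-0.14,0.25,0.1,0.3]
    - [0,0,0,-0.14,0.45,0.15,0.3]
    - [0,0,0,-0.14,0.65,0.15,0.3]
    - [0,0,0,-0.14,0.85,0.1,0.3]
    - [0,0,0,-0.14,0.95,0.0,0.3]
    - [0,0,0,-0.14,0.95,0.0,0.3]
    - [0,0,0,-0.14,0.95,0.0,0.3]

```text
t: 40.45
eef_pos: [0.5763, -0.13, 0.1338]
orientation: [-0.704, -0.066, 0.704, -0.066]
contact_force: [-0.1, 0.5, 0.2]
opening: 0.648
```

```bash
python3 p.py .582 -.2212 .1 -79.5; python3 things.py .042 .068 d7;python3 - <<'E'
from h import *
im=cv2.imread("pics/d7_scene.png");cv2.imwrite("pics/scene11c.png",cv2.resize(im[120:320,200:440],None,fx=3,fy=3))
E
```

```text
t 40.45 pos [ 0.5763 -0.13    0.1338] jaw -79.3 tilt 0.08 open mm 60.3 F [-0.1  0.5  0.2] j7 -0.75
  row [0.003 0.001 0.001] [0.1348 0.3629 0.0452]
top px [390 173] xy [ 0.5818 -0.3497] size [0.042 0.041] z 0.05 st [-0.029 -0.432]
top px [358 175] xy [ 0.5823 -0.2201] size [0.04  0.041] z 0.0504 st [-0.005 -0.305]
top px [398 198] xy [ 0.4771 -0.3699] size [0.063 0.064] z 0.0505 st [-0.136 -0.433]
top px [334 211] xy [ 0.4423 -0.1104] size [0.049 0.048] z 0.0546 st [-0.123 -0.172]
scene px [361 208] xy [0.5282 0.095 ] size [0.037 0.036] z 0.061 st [-0.001  0.015]
scene px [298 226] xy [ 0.44   -0.1143] size [0.05  0.047] z 0.0496 st [-0.126 -0.175]
scene px [330 254] xy [ 0.5949 -0.1276] size [0.042 0.042] z 0.0501 st [ 0.024 -0.216]
scene px [303 269] xy [ 0.5804 -0.2251] size [0.042 0.042] z 0.0499 st [-0.008 -0.31 ]
scene px [239 278] xy [ 0.4778 -0.3726] size [0.064 0.065] z 0.0498 st [-0.136 -0.436]
scene px [351 275] xy [ 0.6983 -0.1553] size [0.047 0.04 ] z 0.0558 st [ 0.121 -0.263]
scene px [350 286] xy [ 0.7129 -0.1796] size [0.051 0.041] z 0.0557 st [ 0.131 -0.289]
scene px [268 296] xy [ 0.5822 -0.3523] size [0.043 0.043] z 0.0491 st [-0.029 -0.435]
```

View pics/scene11c.png

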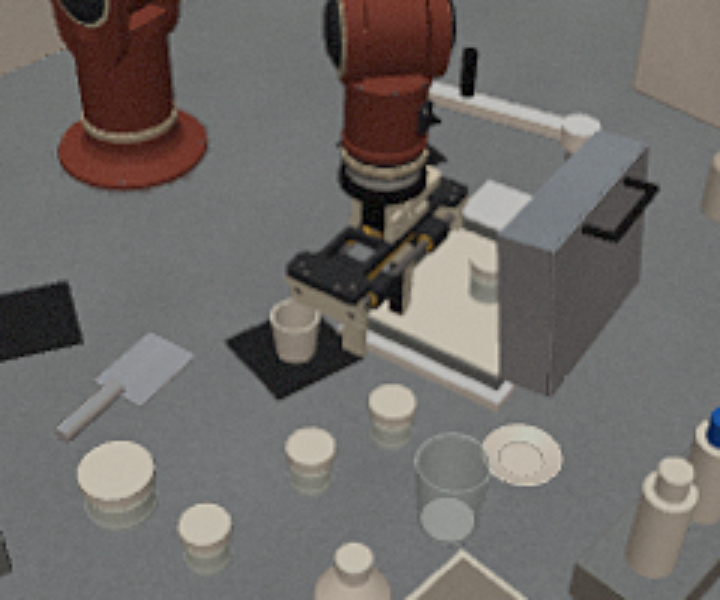

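Jar A stands in the tray and all the others are unchanged. Next is jar C at (0.597,-0.125), nearest to the gripper.

```bash
python3 p.py .597 -.125 .024 -79.5
```

```text
t 40.55 pos [ 0.5762 -0.1293  0.1338] jaw -79.2 tilt 0.08 open mm 60.8 F [-0.2 -0.2 -0.6] j7 -0.75
  row [0.004 0.001 0.001] [ 0.439  -0.001  -0.0851]
```

>>> servo_tool:
  moves:
    - [0,0,0,0.02,0,-0.04,0.3]
    - [0,0,0,0.06,0,-0.085,0.3]
    - [0,0,0,0.14,0,-0.085,0.3]
    - [0,0,0,0.22,0,-0.085,0.3]
    - [0,0,0,0.3,0,-0.085,0.3]
    - [0,0,0,0.37,0,-0.085,0.3]
    - [0,0,0,0.42,0,-0.085,0.3]
    - [0,0,0,0.439,0,-0.085,0.3]

```text
t: 41.55
eef_pos: [0.5977, -0.1266, 0.0229]
orientation: [-0.704, -0.066, 0.704, -0.066]
contact_force: [-0.4, 0.2, -0.2]
opening: 0.651
```

>>> servo_tool:
  moves:
    - [0,0,0,0,0,0,0.2]
    - [0,0,0,0,0,0,0.12]
    - [0,0,0,0,0,0,0.06]
    - [0,0,0,0,0,0,0.03]
    - [0,0,0,0,0,0,0.0]
    - [0,0,0,0,0,0,-0.01]
    - [0,0,0,0,0,0,-0.02]
    - [0,0,0,0,0,0,-0.02]

```text
t: 42.55
eef_pos: [0.5979, -0.1266, 0.0239]
orientation: [-0.704, -0.066, 0.704, -0.066]
contact_force: [0.4, 1.1, 2.0]
opening: 0.491
```

>>> servo_tool:
  moves:
    - [0,0,0,0,0,0,-0.021]
    - [0,0,0,0,0,0,-0.021]
    - [0,0,0,-0.02,0,0,-0.021]
    - [0,0,0,-0.06,0,0,-0.021]
    - [0,0,0,-0.14,0,0,-0.021]
    - [0,0,0,-0.24,0,0,-0.021]
    - [0,0,0,-0.34,0,0,-0.021]
    - [0,0,0,-0.42,0,0,-0.021]

```text
t: 43.55
eef_pos: [0.5984, -0.1275, 0.1316]
orientation: [0.705, 0.065, -0.703, 0.066]
contact_force: [0.6, 0.7, -0.5]
opening: 0.493
```

```bash
python3 p.py .5485 .0178 .13 -79.5;python3 - <<'E'
from h import *
im,d=snapshot("scene");cv2.imwrite("pics/scene12c.png",cv2.resize(im[140:300,250:430],None,fx=4,fy=3.7))
E
```

```text
t 43.55 pos [ 0.5984 -0.1275  0.1316] jaw -79.3 tilt 0.16 open mm 45.8 F [ 0.6  0.7 -0.5] j7 -0.77
  row [ 0.003 -0.002 -0.002] [ 0.0051 -0.608   0.0886]
```

View pics/scene12c.png

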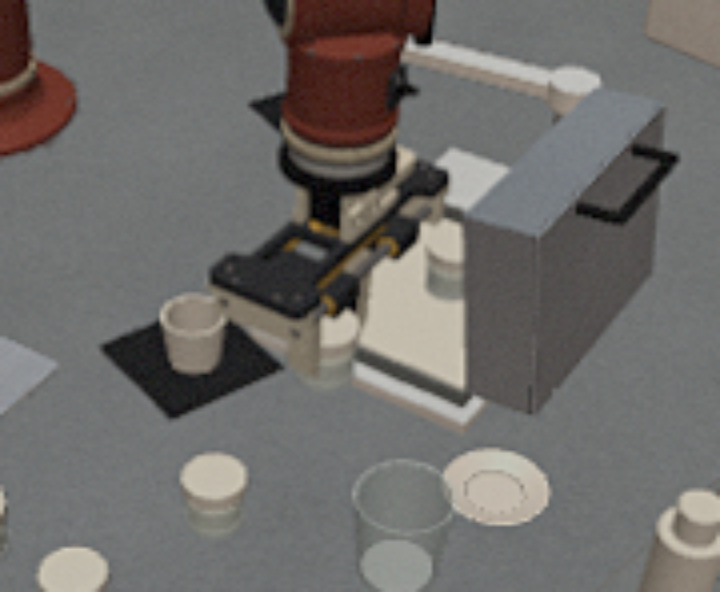

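>>> servo_tool:
  moves:
    - [0,0,0,0,0,0.05,-0.021]
    - [0,0,0,0,-0.05,0.09,-0.021]
    - [0,0,0,0,-0.15,0.09,-0.021]
    - [0,0,0,0,-0.28,0.09,-0.021]
    - [0,0,0,0,-0.42,0.09,-0.021]
    - [0,0,0,0,-0.54,0.09,-0.021]
    - [0,0,0,0,-0.605,0.09,-0.021]
    - [0,0,0,0,-0.605,0.09,-0.021]

```text
t: 44.6
eef_pos: [0.547, 0.0184, 0.1285]
orientation: [-0.704, -0.066, 0.704, -0.066]
contact_force: [0.1, -0.3, -0.6]
opening: 0.491
```

>>> servo_tool:
  moves:
    - [0,0,0,0.05,0,0,-0.021]
    - [0,0,0,0.11,0,0,-0.021]
    - [0,0,0,0.17,0,0,-0.021]
    - [0,0,0,0.23,0,0,-0.021]
    - [0,0,0,0.28,0,0,-0.021]
    - [0,0,0,0.32,0,0,-0.021]
    - [0,0,0,0.345,0,0,-0.021]
    - [0,0,0,0.36,0,0,-0.021]

```text
t: 45.6
eef_pos: [0.5478, 0.0176, 0.0387]
orientation: [0.704, 0.066, -0.704, 0.066]
contact_force: [-0.4, 0.5, -0.6]
opening: 0.488
```

```bash
python3 p.py .5485 .0178 .0355 -79.5
```

```text
t 45.6 pos [0.5478 0.0176 0.0387] jaw -79.3 tilt 0.01 open mm 45.4 F [-0.4  0.5 -0.6] j7 -0.88
  row [ 0.003 -0.    -0.   ] [ 0.0126 -0.0002 -0.0028]
```

>>> servo_tool:
  moves:
    - [0,0,0,0.003,0,0,-0.021]
    - [0,0,0,0.006,0,0,-0.021]
    - [0,0,0,0.009,0,0,-0.021]
    - [0,0,0,0.012,0,0,-0.021]
    - [0,0,0,0.014,0,0,-0.021]
    - [0,0,0,0.014,0,0,-0.021]
    - [0,0,0,0.014,0,0,-0.021]
    - [0,0,0,0.014,0,0,-0.021]

```text
t: 46.6
eef_pos: [0.5479, 0.0177, 0.0359]
orientation: [0.704, 0.066, -0.704, 0.066]
contact_force: [-0.9, 0.3, 5.5]
opening: 0.494
```

Seated (5.5 N). Release, rise, and go towards jar B.

>>> servo_tool:
  moves:
    - [0,0,0,0,0,0,0.02]
    - [0,0,0,0,0,0,0.08]
    - [0,0,0,0,0,0,0.14]
    - [0,0,0,0,0,0,0.16]
    - [0,0,0,0,0,0,0.16]
    - [0,0,0,-0.05,0,0,0.16]
    - [0,0,0,-0.15,0,0,0.16]
    - [0,0,0,-0.25,0,0,0.16]

```text
t: 47.6
eef_pos: [0.5478, 0.0175, 0.0993]
orientation: [0.704, 0.066, -0.704, 0.066]
contact_force: [-0.2, -0.3, -0.1]
opening: 0.578
```

>>> servo_tool:
  moves:
    - [0,0,0,-0.14,0.1,0.02,0.3]
    - [0,0,0,-0.14,0.25,0.04,0.3]
    - [0,0,0,-0.14,0.45,0.06,0.3]
    - [0,0,0,-0.14,0.65,0.06,0.3]
    - [0,0,0,-0.14,0.85,0.06,0.3]
    - [0,0,0,-0.1,0.96,0.04,0.3]
    - [0,0,0,0,0.96,0.04,0.3]
    - [0,0,0,0,0.96,0.04,0.3]

```text
t: 48.6
eef_pos: [0.5811, -0.2195, 0.0968]
orientation: [-0.703, -0.066, 0.705, -0.065]
contact_force: [0.6, 0.7, 0.9]
opening: 0.648
```

```bash
python3 things.py .042 .068 e8;python3 p.py .582 -.2212 .024 -79.5; python3 - <<'E'
from h import *
im=cv2.imread("pics/e8_scene.png");cv2.imwrite("pics/scene13c.png",cv2.resize(im[120:320,200:440],None,fx=3,fy=3))
E
```

```text
top px [390 173] xy [ 0.5814 -0.3502] size [0.041 0.041] z 0.0499 st [-0.03  -0.433]
top px [358 177] xy [ 0.5745 -0.2216] size [0.025 0.039] z 0.0497 st [-0.013 -0.305]
top px [277 193] xy [0.5333 0.1077] size [0.042 0.029] z 0.0617 st [0.007 0.026]
top px [398 198] xy [ 0.4772 -0.3698] size [0.062 0.065] z 0.0506 st [-0.136 -0.433]
scene px [361 208] xy [0.5282 0.0955] size [0.039 0.037] z 0.0608 st [-0.001  0.015]
scene px [350 222] xy [0.5457 0.015 ] size [0.041 0.044] z 0.0612 st [ 0.002 -0.067]
scene px [303 269] xy [ 0.5816 -0.2252] size [0.039 0.042] z 0.05 st [-0.007 -0.31 ]
scene px [239 278] xy [ 0.4783 -0.3725] size [0.066 0.065] z 0.0497 st [-0.135 -0.436]
scene px [351 275] xy [ 0.698 -0.154] size [0.047 0.037] z 0.0561 st [ 0.121 -0.261]
scene px [350 286] xy [ 0.7119 -0.1798] size [0.054 0.041] z 0.0552 st [ 0.13  -0.289]
scene px [268 296] xy [ 0.5827 -0.3525] size [0.042 0.042] z 0.0494 st [-0.029 -0.435]
t 48.7 pos [ 0.5827 -0.2197  0.0987] jaw -79.3 tilt 0.03 open mm 60.5 F [-0.3 -0.3 -0.6] j7 -0.61
  row [ 0.004 -0.    -0.   ] [0.2989 0.0052 0.0038]
```

View pics/scene13c.png

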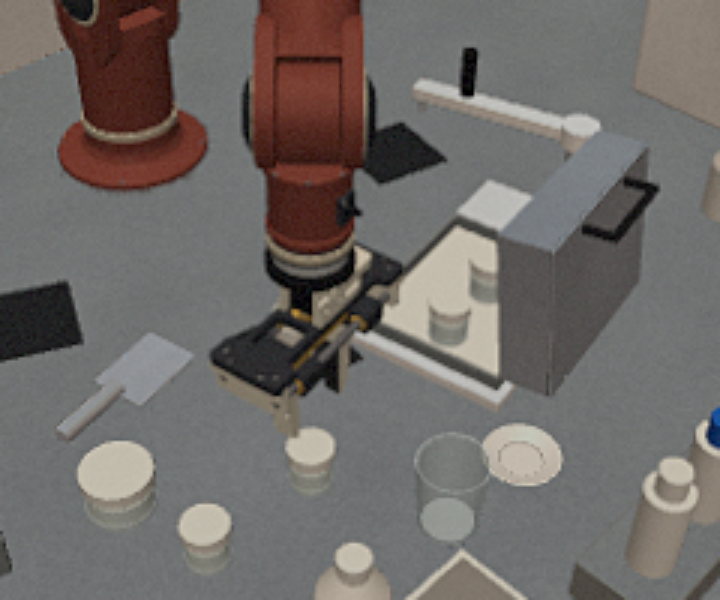

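Two jars are in the tray, upright, and jar B is where measured, under the gripper. Grasp it.

>>> servo_tool:
  moves:
    - [0,0,0,0.05,0.006,0.002,0.3]
    - [0,0,0,0.11,0.006,0.002,0.3]
    - [0,0,0,0.17,0.006,0.002,0.3]
    - [0,0,0,0.23,0.006,0.002,0.3]
    - [0,0,0,0.27,0.006,0.002,0.3]
    - [0,0,0,0.29,0.006,0.002,0.3]
    - [0,0,0,0.293,0.006,0.002,0.2]
    - [0,0,0,0.293,0.006,0.002,0.12]

```text
t: 49.7
eef_pos: [0.5825, -0.2219, 0.025]
orientation: [0.704, 0.066, -0.704, 0.066]
contact_force: [0.0, 0.3, 0.5]
opening: 0.572
```

>>> servo_tool:
  moves:
    - [0,0,0,0,0,0,0.06]
    - [0,0,0,0,0,0,0.03]
    - [0,0,0,0,0,0,0.0]
    - [0,0,0,0,0,0,-0.01]
    - [0,0,0,0,0,0,-0.02]
    - [0,0,0,0,0,0,-0.021]
    - [0,0,0,0,0,0,-0.021]
    - [0,0,0,0,0,0,-0.021]

```text
t: 50.7
eef_pos: [0.5822, -0.2217, 0.0247]
orientation: [0.704, 0.066, -0.704, 0.066]
contact_force: [0.5, -0.8, 0.2]
opening: 0.495
```

>>> servo_tool:
  moves:
    - [0,0,0,-0.02,0,0,-0.021]
    - [0,0,0,-0.06,0,0,-0.021]
    - [0,0,0,-0.14,0,0,-0.021]
    - [0,0,0,-0.24,0,0,-0.021]
    - [0,0,0,-0.34,0,0,-0.021]
    - [0,0,0,-0.42,0,0,-0.021]
    - [0,0,0,-0.42,0,0,-0.021]
    - [0,0,0,-0.42,0,0,-0.021]

```text
t: 51.7
eef_pos: [0.5818, -0.2212, 0.1295]
orientation: [-0.704, -0.066, 0.704, -0.066]
contact_force: [0.3, 0.6, -1.9]
opening: 0.492
```

```bash
python3 p.py .4789 .0914 .13 -79.5;python3 - <<'E'
from h import *
im,d=snapshot("scene");cv2.imwrite("pics/scene14c.png",cv2.resize(im[140:300,230:410],None,fx=4,fy=3.7))
E
```

```text
t 51.7 pos [ 0.5818 -0.2212  0.1295] jaw -79.3 tilt 0.05 open mm 45.7 F [ 0.3  0.6 -1.9] j7 -0.63
  row [0.003 0.    0.001] [-1.0000e-03 -1.3049e+00  1.7270e-01]
```

View pics/scene14c.png

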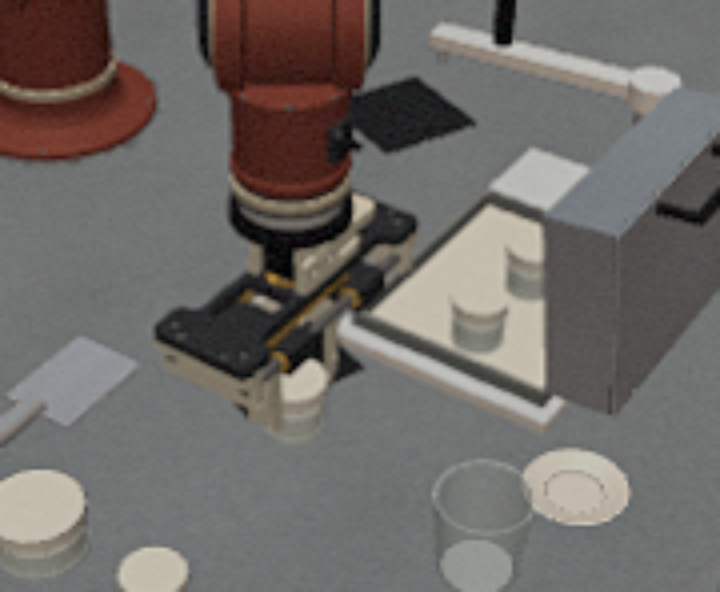

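>>> servo_tool:
  moves:
    - [0,0,0,0,-0.05,0.03,-0.021]
    - [0,0,0,0,-0.13,0.06,-0.021]
    - [0,0,0,0,-0.23,0.1,-0.021]
    - [0,0,0,0,-0.34,0.15,-0.021]
    - [0,0,0,0,-0.46,0.175,-0.021]
    - [0,0,0,0,-0.58,0.175,-0.021]
    - [0,0,0,0,-0.7,0.175,-0.021]
    - [0,0,0,0,-0.8,0.175,-0.021]

```text
t: 52.75
eef_pos: [0.5012, -0.0317, 0.1289]
orientation: [-0.703, -0.066, 0.705, -0.066]
contact_force: [1.0, -0.0, -0.3]
opening: 0.492
```

>>> servo_tool:
  moves:
    - [0,0,0,0,-0.1,0,-0.021]
    - [0,0,0,0,-0.2,0,-0.021]
    - [0,0,0,0,-0.3,0,-0.021]
    - [0,0,0,0,-0.39,0,-0.021]
    - [0,0,0,0,-0.46,0,-0.021]
    - [0,0,0,0,-0.5,0,-0.021]
    - [0,0,0,0,-0.505,0,-0.021]
    - [0,0,0,0,-0.505,0,-0.021]

```text
t: 53.75
eef_pos: [0.4788, 0.09, 0.1296]
orientation: [-0.704, -0.065, 0.704, -0.066]
contact_force: [-0.3, -0.5, -1.1]
opening: 0.492
```

```bash
python3 p.py .4789 .0914 .039 -79.5
```

```text
t 53.75 pos [0.4788 0.09   0.1296] jaw -79.4 tilt 0.04 open mm 45.7 F [-0.3 -0.5 -1.1] j7 -1.09
  row [ 0.002  0.    -0.001] [ 0.3625 -0.0055 -0.0014]
```

>>> servo_tool:
  moves:
    - [0,0,0,0.05,-0.005,0,-0.021]
    - [0,0,0,0.11,-0.005,0,-0.021]
    - [0,0,0,0.17,-0.005,0,-0.021]
    - [0,0,0,0.23,-0.005,0,-0.021]
    - [0,0,0,0.28,-0.005,0,-0.021]
    - [0,0,0,0.32,-0.005,0,-0.021]
    - [0,0,0,0.345,-0.005,0,-0.021]
    - [0,0,0,0.36,-0.005,0,-0.021]

```text
t: 54.75
eef_pos: [0.4786, 0.0921, 0.0394]
orientation: [0.704, 0.066, -0.704, 0.066]
contact_force: [0.1, -0.5, -0.6]
opening: 0.49
```

>>> servo_tool:
  moves:
    - [0,0,0,0.003,0,0,-0.021]
    - [0,0,0,0.006,0,0,-0.021]
    - [0,0,0,0.009,0,0,-0.021]
    - [0,0,0,0.012,0,0,-0.021]
    - [0,0,0,0.014,0,0,-0.021]
    - [0,0,0,0.014,0,0,-0.021]
    - [0,0,0,0.014,0,0,-0.021]
    - [0,0,0,0.014,0,0,-0.021]

```text
t: 55.75
eef_pos: [0.4786, 0.0922, 0.0366]
orientation: [0.704, 0.066, -0.704, 0.066]
contact_force: [-1.2, -0.3, 6.1]
opening: 0.494
```

>>> servo_tool:
  moves:
    - [0,0,0,0,0,0,0.02]
    - [0,0,0,0,0,0,0.08]
    - [0,0,0,0,0,0,0.14]
    - [0,0,0,0,0,0,0.16]
    - [0,0,0,0,0,0,0.16]
    - [0,0,0,-0.05,0,0,0.16]
    - [0,0,0,-0.18,0,0,0.16]
    - [0,0,0,-0.35,0,0,0.16]

```text
t: 56.75
eef_pos: [0.4779, 0.092, 0.1248]
orientation: [-0.703, -0.066, 0.705, -0.066]
contact_force: [-0.2, -0.2, 0.3]
opening: 0.581
```

>>> servo_tool:
  moves:
    - [0,0,0,-0.05,0.1,0,0.3]
    - [0,0,0,-0.05,0.25,0,0.3]
    - [0,0,0,-0.05,0.42,0,0.3]
    - [0,0,0,-0.05,0.6,0,0.3]
    - [0,0,0,-0.05,0.75,0,0.3]
    - [0,0,0,-0.05,0.88,0,0.3]
    - [0,0,0,-0.05,0.95,0,0.3]
    - [0,0,0,-0.05,0.95,0,0.3]

```text
t: 57.75
eef_pos: [0.5224, -0.1421, 0.1366]
orientation: [0.704, 0.065, -0.704, 0.065]
contact_force: [-0.6, 0.2, -0.6]
opening: 0.649
```

```bash
python3 things.py .042 .068 f9;python3 p.py .581 -.351 .1 -79.5; python3 - <<'E'
from h import *
im=cv2.imread("pics/f9_scene.png");cv2.imwrite("pics/scene15c.png",cv2.resize(im[120:320,200:440],None,fx=3,fy=3))
E
```

```text
top px [342 142] xy [ 0.7245 -0.1663] size [0.032 0.057] z 0.057 st [ 0.145 -0.278]
top px [390 173] xy [ 0.5822 -0.3504] size [0.042 0.041] z 0.0506 st [-0.029 -0.433]
top px [279 193] xy [0.5332 0.102 ] size [0.042 0.04 ] z 0.0616 st [0.005 0.021]
top px [398 198] xy [ 0.4774 -0.3709] size [0.064 0.063] z 0.0504 st [-0.136 -0.434]
scene px [349 202] xy [0.4779 0.088 ] size [0.041 0.042] z 0.0611 st [-0.052  0.017]
scene px [361 208] xy [0.5275 0.0951] size [0.039 0.037] z 0.0607 st [-0.002  0.015]
scene px [350 222] xy [0.5452 0.0138] size [0.042 0.042] z 0.0613 st [ 0.001 -0.068]
scene px [298 226] xy [ 0.44  -0.118] size [0.048 0.041] z 0.0508 st [-0.126 -0.179]
scene px [239 278] xy [ 0.4778 -0.3725] size [0.064 0.065] z 0.0496 st [-0.136 -0.436]
scene px [351 275] xy [ 0.6984 -0.1557] size [0.047 0.04 ] z 0.056 st [ 0.121 -0.263]
scene px [350 286] xy [ 0.7127 -0.1801] size [0.052 0.039] z 0.0556 st [ 0.13 -0.29]
scene px [268 296] xy [ 0.5822 -0.3524] size [0.043 0.043] z 0.0493 st [-0.029 -0.435]
t 57.85 pos [ 0.5224 -0.1395  0.1361] jaw -79.2 tilt 0.1 open mm 60.0 F [0.3 0.  0.1] j7 -0.69
  row [0.005 0.    0.002] [ 0.1427  0.875  -0.0724]
```

View pics/scene15c.png

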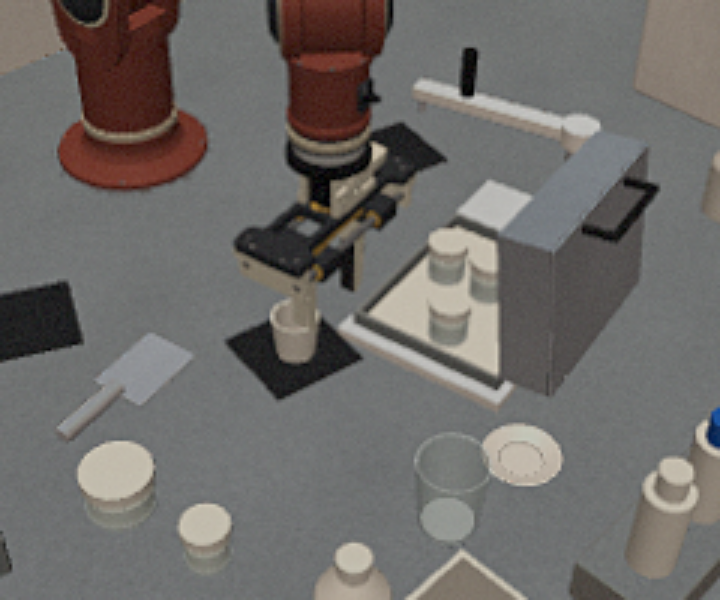

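Three jars are in the tray. The last jar D is at (0.5815,-0.3515).

>>> servo_tool:
  moves:
    - [0,0,0,0,0.12,-0.01,0.3]
    - [0,0,0,0,0.28,-0.03,0.3]
    - [0,0,0,0,0.46,-0.05,0.3]
    - [0,0,0,0,0.63,-0.074,0.3]
    - [0,0,0,0.03,0.77,-0.074,0.3]
    - [0,0,0,0.08,0.86,-0.074,0.3]
    - [0,0,0,0.14,0.876,-0.074,0.3]
    - [0,0,0,0.14,0.876,-0.074,0.3]

```text
t: 58.85
eef_pos: [0.5809, -0.35, 0.0991]
orientation: [-0.703, -0.068, 0.705, -0.065]
contact_force: [-0.9, -0.3, -0.3]
opening: 0.648
```

```bash
python3 p.py .5815 -.3515 .0245 -79.5;python3 - <<'E'
from h import *
im,d=snapshot("scene");cv2.imwrite("pics/scene16c.png",cv2.resize(im[200:340,190:350],None,fx=4,fy=4))
E
```

```text
t 58.85 pos [ 0.5809 -0.35    0.0991] jaw -79.2 tilt 0.3 open mm 60.3 F [-0.9 -0.3 -0.3] j7 -0.47
  row [0.005 0.002 0.004] [ 0.2983  0.0079 -0.002 ]
```

View pics/scene16c.png

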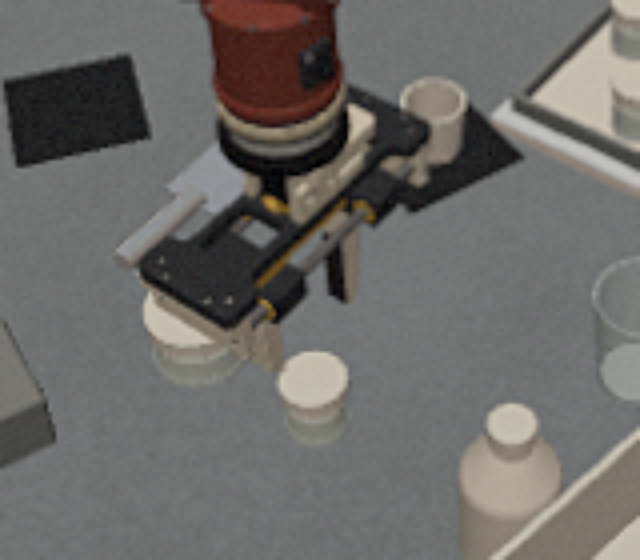

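>>> servo_tool:
  moves:
    - [0,0,0,0.05,0.006,0,0.3]
    - [0,0,0,0.11,0.006,0,0.3]
    - [0,0,0,0.17,0.006,0,0.3]
    - [0,0,0,0.23,0.006,0,0.3]
    - [0,0,0,0.27,0.006,0,0.3]
    - [0,0,0,0.295,0.006,0,0.3]
    - [0,0,0,0.298,0.006,0,0.2]
    - [0,0,0,0.298,0.006,0,0.12]

```text
t: 59.9
eef_pos: [0.5818, -0.3546, 0.0271]
orientation: [0.704, 0.066, -0.704, 0.066]
contact_force: [0.2, 1.4, -0.3]
opening: 0.57
```

>>> servo_tool:
  moves:
    - [0,0,0,0,0,0,0.06]
    - [0,0,0,0,0,0,0.03]
    - [0,0,0,0,0,0,0.0]
    - [0,0,0,0,0,0,-0.01]
    - [0,0,0,0,0,0,-0.02]
    - [0,0,0,0,0,0,-0.021]
    - [0,0,0,0,0,0,-0.021]
    - [0,0,0,0,0,0,-0.021]

```text
t: 60.9
eef_pos: [0.5816, -0.3543, 0.0267]
orientation: [0.704, 0.066, -0.704, 0.066]
contact_force: [0.9, 1.7, 1.8]
opening: 0.497
```

>>> servo_tool:
  moves:
    - [0,0,0,-0.02,0,0,-0.021]
    - [0,0,0,-0.06,0,0,-0.021]
    - [0,0,0,-0.14,0,0,-0.021]
    - [0,0,0,-0.24,0,0,-0.021]
    - [0,0,0,-0.34,0,0,-0.021]
    - [0,0,0,-0.42,0,0,-0.021]
    - [0,0,0,-0.42,0,0,-0.021]
    - [0,0,0,-0.42,0,0,-0.021]

```text
t: 61.9
eef_pos: [0.5811, -0.354, 0.131]
orientation: [-0.704, -0.066, 0.704, -0.065]
contact_force: [0.2, 0.7, -1.5]
opening: 0.493
```

```bash
python3 p.py .4944 .0078 .13 -79.5;python3 - <<'E'
from h import *
im,d=snapshot("scene");cv2.imwrite("pics/scene17c.png",cv2.resize(im[180:340,190:370],None,fx=4,fy=3.7))
E
```

```text
t 61.9 pos [ 0.5811 -0.354   0.131 ] jaw -79.3 tilt 0.09 open mm 45.9 F [ 0.2  0.7 -1.5] j7 -0.49
  row [0.003 0.001 0.001] [ 0.0058 -1.4864  0.0727]
```

View pics/scene17c.png

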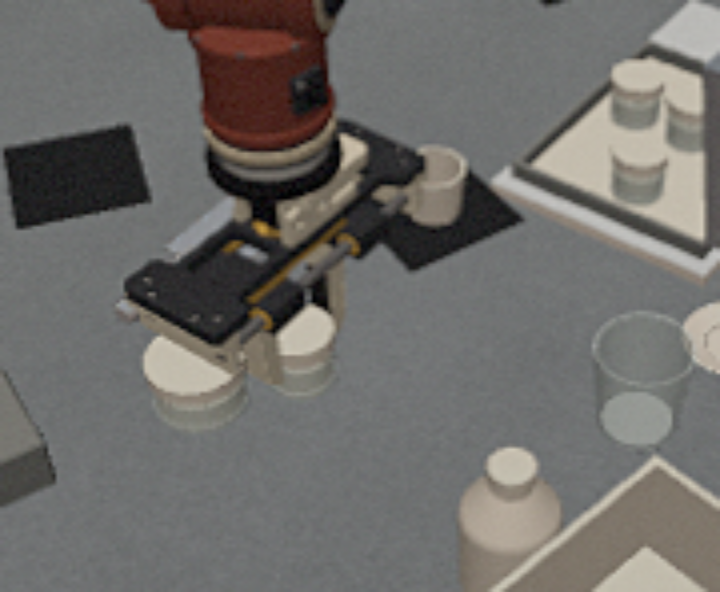

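>>> servo_tool:
  moves:
    - [0,0,0,0,-0.05,0,-0.021]
    - [0,0,0,0,-0.14,0.01,-0.021]
    - [0,0,0,0,-0.26,0.02,-0.021]
    - [0,0,0,0,-0.39,0.03,-0.021]
    - [0,0,0,0,-0.52,0.04,-0.021]
    - [0,0,0,0,-0.65,0.05,-0.021]
    - [0,0,0,0,-0.78,0.06,-0.021]
    - [0,0,0,0,-0.9,0.073,-0.021]

```text
t: 62.95
eef_pos: [0.521, -0.1344, 0.1311]
orientation: [-0.704, -0.067, 0.704, -0.066]
contact_force: [-0.5, -0.1, -0.4]
opening: 0.494
```

>>> servo_tool:
  moves:
    - [0,0,0,0,-0.12,0,-0.021]
    - [0,0,0,0,-0.24,0,-0.021]
    - [0,0,0,0,-0.36,0,-0.021]
    - [0,0,0,0,-0.47,0,-0.021]
    - [0,0,0,0,-0.55,0,-0.021]
    - [0,0,0,0,-0.583,0,-0.021]
    - [0,0,0,0,-0.583,0,-0.021]
    - [0,0,0,0,-0.583,0,-0.021]

```text
t: 63.95
eef_pos: [0.495, 0.0054, 0.1317]
orientation: [0.704, 0.065, -0.704, 0.066]
contact_force: [-0.0, 0.2, -0.7]
opening: 0.498
```

```bash
python3 p.py .4944 .0078 .042 -79.5
```

```text
t 63.95 pos [0.495  0.0054 0.1317] jaw -79.4 tilt 0.05 open mm 46.3 F [-0.   0.2 -0.7] j7 -0.93
  row [ 0.002 -0.    -0.001] [ 0.359  -0.0104  0.0007]
```

>>> servo_tool:
  moves:
    - [0,0,0,0.05,-0.005,0,-0.021]
    - [0,0,0,0.11,-0.005,0,-0.021]
    - [0,0,0,0.17,-0.005,0,-0.021]
    - [0,0,0,0.23,-0.005,0,-0.021]
    - [0,0,0,0.28,-0.005,0,-0.021]
    - [0,0,0,0.32,-0.005,0,-0.021]
    - [0,0,0,0.345,-0.005,0,-0.021]
    - [0,0,0,0.357,-0.005,0,-0.021]

```text
t: 64.95
eef_pos: [0.4947, 0.0076, 0.0422]
orientation: [-0.704, -0.066, 0.704, -0.066]
contact_force: [-0.4, 0.1, -0.1]
opening: 0.493
```

>>> servo_tool:
  moves:
    - [0,0,0,0.003,0,0,-0.021]
    - [0,0,0,0.006,0,0,-0.021]
    - [0,0,0,0.009,0,0,-0.021]
    - [0,0,0,0.012,0,0,-0.021]
    - [0,0,0,0.015,0,0,-0.021]
    - [0,0,0,0.016,0,0,-0.021]
    - [0,0,0,0.016,0,0,-0.021]
    - [0,0,0,0.016,0,0,-0.021]

```text
t: 65.95
eef_pos: [0.4947, 0.0077, 0.0386]
orientation: [0.704, 0.066, -0.704, 0.066]
contact_force: [-1.0, 0.2, 3.8]
opening: 0.493
```

Seated. Release, rise high, then check everything before the swing.

>>> servo_tool:
  moves:
    - [0,0,0,0,0,0,0.02]
    - [0,0,0,0,0,0,0.08]
    - [0,0,0,0,0,0,0.14]
    - [0,0,0,0,0,0,0.16]
    - [0,0,0,0,0,0,0.16]
    - [0,0,0,-0.05,0,0,0.16]
    - [0,0,0,-0.18,0,0,0.16]
    - [0,0,0,-0.35,0,0,0.16]

```text
t: 66.95
eef_pos: [0.4941, 0.0076, 0.127]
orientation: [-0.703, -0.066, 0.705, -0.066]
contact_force: [0.6, -0.6, -0.4]
opening: 0.579
```

>>> servo_tool:
  moves:
    - [0,0,0,-0.1,0,0,0.1]
    - [0,0,0,-0.25,0,0,0.05]
    - [0,0,0,-0.4,0,0,0]
    - [0,0,0,-0.54,-0.05,0.02,0]
    - [0,0,0,-0.6,-0.1,0.05,0]
    - [0,0,0,-0.6,-0.1,0.05,0]
    - [0,0,0,-0.6,-0.1,0.05,0]
    - [0,0,0,-0.6,-0.1,0.05,0]

```text
t: 67.95
eef_pos: [0.4774, 0.0293, 0.2752]
orientation: [-0.703, -0.065, 0.705, -0.066]
contact_force: [0.3, 0.6, 0.4]
opening: 0.502
```

```bash
python3 things.py .042 .068 g10;python3 p.py .3955 .207 .28; python3 - <<'E'
from h import *
im=cv2.imread("pics/g10_scene.png");cv2.imwrite("pics/scene18c.png",cv2.resize(im[120:320,200:440],None,fx=3,fy=3))
for n in("top","scene"):
    im,d=snapshot(n);P=cloud(n,d)
    m=(np.hypot(P[...,0]-.396,P[...,1]-.206)<.04)&(P[...,2]>.19)&(P[...,2]<.235);q=P[m];print(n,len(q),q[:,:2].mean(0).round(4) if len(q) else 0)
E
```

```text
top px [342 143] xy [ 0.7225 -0.1682] size [0.036 0.052] z 0.0562 st [ 0.142 -0.28 ]
top px [398 198] xy [ 0.4775 -0.3697] size [0.062 0.065] z 0.0507 st [-0.135 -0.433]
top px [303 199] xy [0.4977 0.0088] size [0.043 0.04 ] z 0.061 st [-0.047 -0.065]
scene px [349 202] xy [0.4771 0.0879] size [0.04  0.041] z 0.0611 st [-0.052  0.017]
scene px [361 208] xy [0.5287 0.0946] size [0.038 0.035] z 0.0611 st [-0.     0.014]
scene px [298 226] xy [ 0.4399 -0.1141] size [0.049 0.049] z 0.0499 st [-0.126 -0.175]
scene px [239 278] xy [ 0.4779 -0.3721] size [0.065 0.065] z 0.0496 st [-0.135 -0.435]
scene px [351 275] xy [ 0.6981 -0.155 ] size [0.046 0.039] z 0.0559 st [ 0.121 -0.262]
scene px [350 286] xy [ 0.7133 -0.1802] size [0.052 0.039] z 0.0561 st [ 0.131 -0.29 ]
t 68.05 pos [0.4776 0.0294 0.2753] jaw -79.4 tilt 0.09 open mm 46.6 F [ 0.2 -0.6  0.2] j7 -1.15
  row [0. 0. 0.] [-0.019  -0.7588  0.1919]
top 31 [0.396  0.2066]
scene 58 [0.3986 0.2003]
```

View pics/scene18c.png

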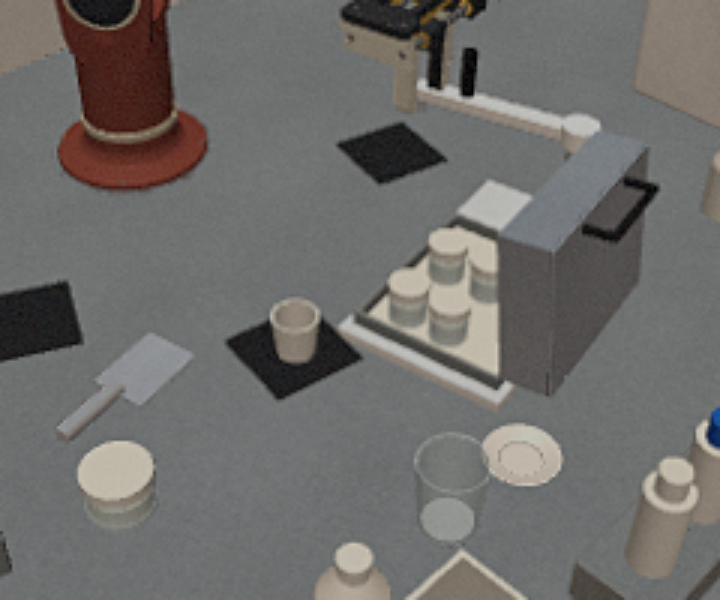

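All four jars stand in the tray, the cup is on the mat, and the cover is open. Now the peg at (0.3955,0.206).

>>> servo_tool:
  moves:
    - [0,0,0,-0.02,-0.1,0.03,0]
    - [0,0,0,-0.02,-0.22,0.06,0]
    - [0,0,0,-0.02,-0.36,0.1,0]
    - [0,0,0,-0.02,-0.5,0.14,0]
    - [0,0,0,-0.02,-0.63,0.17,0]
    - [0,0,0,-0.02,-0.72,0.19,0]
    - [0,0,0,-0.02,-0.757,0.193,0]
    - [0,0,0,-0.02,-0.757,0.193,0]

```text
t: 69.15
eef_pos: [0.3955, 0.2069, 0.2808]
orientation: [0.704, 0.066, -0.704, 0.066]
contact_force: [0.4, -0.4, -0.8]
opening: 0.497
```

```bash
python3 p.py .3955 .206 .196;python3 - <<'E'
from h import *
im,d=snapshot("scene");cv2.imwrite("pics/scene19c.png",cv2.resize(im[90:210,300:440],None,fx=5,fy=5))
E
```

```text
t 69.15 pos [0.3955 0.2069 0.2808] jaw -79.3 tilt 0.04 open mm 46.2 F [ 0.4 -0.4 -0.8] j7 -1.63
  row [0. 0. 0.] [0.3391 0.0032 0.0005]
```

View pics/scene19c.png

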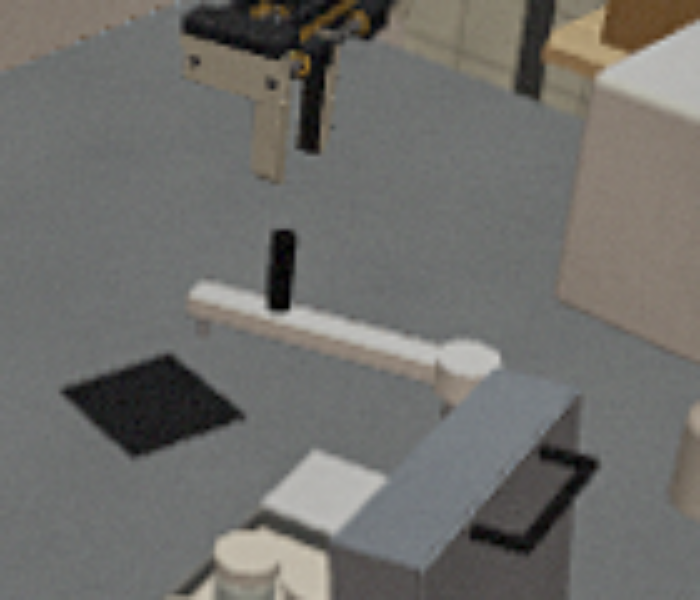

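>>> servo_tool:
  moves:
    - [0,0,0,0.06,0.003,0,0]
    - [0,0,0,0.13,0.003,0,0]
    - [0,0,0,0.2,0.003,0,0]
    - [0,0,0,0.27,0.003,0,0]
    - [0,0,0,0.32,0.003,0,0]
    - [0,0,0,0.34,0.003,0,-0.2]
    - [0,0,0,0.34,0.003,0,-0.4]
    - [0,0,0,0.34,0.003,0,-0.5]

```text
t: 70.2
eef_pos: [0.3959, 0.2063, 0.1964]
orientation: [0.704, 0.066, -0.704, 0.066]
contact_force: [0.6, 0.9, 0.1]
opening: 0.266
```

>>> servo_tool:
  moves:
    - [0,0,0,0,0,0,-0.56]
    - [0,0,0,0,0,0,-0.6]
    - [0,0,0,0,0,0,-0.62]
    - [0,0,0,0,0,0,-0.64]
    - [0,0,0,0,0,0,-0.64]
    - [0,0,0,0,0,0,-0.64]
    - [0,0,0,0,0,0,-0.64]
    - [0,0,0,0,0,0,-0.64]

```text
t: 71.2
eef_pos: [0.3956, 0.2063, 0.1961]
orientation: [0.704, 0.066, -0.704, 0.066]
contact_force: [-0.8, 0.5, 3.4]
opening: 0.19
```

```bash
python3 swing.py .5302 .2465 -78.5 18
```

```text
r 0.1405 phi -163.4 z 0.1961 F [-0.8  0.5  3.4]
-158.7 [0.4   0.196 0.196] [-0.     0.045 -0.009]
-153.9 [0.404 0.185 0.196] [-0.     0.09  -0.019]
-149.2 [0.41  0.175 0.196] [-0.     0.134 -0.033]
-144.5 [0.416 0.165 0.196] [-0.     0.177 -0.051]
-139.8 [0.423 0.156 0.196] [-0.     0.218 -0.072]
-135.1 [0.431 0.148 0.196] [-0.     0.257 -0.096]
-130.4 [0.44  0.14  0.196] [-0.     0.294 -0.124]
-125.6 [0.449 0.133 0.196] [-0.     0.328 -0.154]
-120.9 [0.458 0.126 0.196] [-0.     0.36  -0.187]
-116.2 [0.468 0.121 0.196] [-0.     0.39  -0.223]
-111.5 [0.479 0.116 0.196] [ 0.     0.416 -0.261]
-106.8 [0.49  0.112 0.196] [ 0.     0.439 -0.301]
-102.1 [0.501 0.11  0.196] [ 0.     0.458 -0.342]
-97.4 [0.512 0.108 0.196] [ 0.     0.474 -0.386]
-92.6 [0.524 0.107 0.196] [ 0.     0.487 -0.43 ]
-87.9 [0.535 0.107 0.196] [ 0.     0.495 -0.475]
-83.2 [0.547 0.107 0.196] [ 0.     0.5   -0.521]
-78.5 [0.558 0.109 0.196] [ 0.     0.502 -0.567]
```

>>> servo_tool:
  moves:
    - [0,0,0,0,0.045,-0.009,-0.65]
    - [0,0,0,0,0.09,-0.019,-0.65]
    - [0,0,0,0,0.134,-0.033,-0.65]
    - [0,0,0,0,0.177,-0.051,-0.65]
    - [0,0,0,0,0.218,-0.072,-0.65]
    - [0,0,0,0,0.257,-0.096,-0.65]
    - [0,0,0,0,0.294,-0.124,-0.65]
    - [0,0,0,0,0.328,-0.154,-0.65]

```text
t: 72.2
eef_pos: [0.4475, 0.1329, 0.1962]
orientation: [-0.703, -0.067, 0.705, -0.066]
contact_force: [-2.9, 0.9, 8.3]
opening: 0.19
```

```bash
python3 swing.py .5302 .2465 -78 10
```

```text
r 0.1405 phi -126.0 z 0.1962 F [-2.9  0.9  8.3]
-121.2 [0.458 0.127 0.196] [-0.     0.031 -0.035]
-116.4 [0.468 0.121 0.196] [-0.     0.061 -0.071]
-111.6 [0.479 0.116 0.196] [-0.     0.088 -0.11 ]
-106.8 [0.49  0.112 0.196] [-0.001  0.112 -0.15 ]
-102.0 [0.501 0.11  0.196] [-0.001  0.132 -0.193]
-97.2 [0.513 0.108 0.196] [-0.001  0.148 -0.237]
-92.4 [0.524 0.107 0.196] [-0.001  0.161 -0.282]
-87.6 [0.536 0.107 0.196] [-0.001  0.17  -0.328]
-82.8 [0.548 0.108 0.196] [-0.001  0.175 -0.375]
-78.0 [0.559 0.11  0.196] [-0.001  0.176 -0.422]
```

>>> servo_tool:
  moves:
    - [0,0,0,0,0.031,-0.035,-0.65]
    - [0,0,0,0,0.061,-0.071,-0.65]
    - [0,0,0,0,0.088,-0.11,-0.65]
    - [0,0,0,0,0.112,-0.15,-0.65]
    - [0,0,0,0,0.132,-0.193,-0.65]
    - [0,0,0,0,0.148,-0.237,-0.65]
    - [0,0,0,0,0.161,-0.282,-0.65]
    - [0,0,0,0,0.17,-0.328,-0.65]

```text
t: 73.2
eef_pos: [0.536, 0.1081, 0.1963]
orientation: [-0.703, -0.068, 0.705, -0.066]
contact_force: [-5.3, 4.7, 7.2]
opening: 0.188
```

>>> servo_tool:
  moves:
    - [0,0,0,0,0.003,-0.016,-0.65]
    - [0,0,0,0,0.005,-0.032,-0.65]
    - [0,0,0,0,0.006,-0.047,-0.65]
    - [0,0,0,0,0.006,-0.062,-0.65]
    - [0,0,0,0,0.006,-0.078,-0.65]
    - [0,0,0,0,0.006,-0.094,-0.65]
    - [0,0,0,0,0.006,-0.098,-0.65]
    - [0,0,0,0,0.006,-0.098,-0.65]

```text
t: 74.2
eef_pos: [0.5501, 0.11, 0.196]
orientation: [-0.695, -0.069, 0.713, -0.064]
contact_force: [-21.8, 1.6, 21.7]
opening: 0.19
```

```bash
python3 swing.py .5302 .2465 -76 1
```

```text
r 0.1379 phi -81.7 z 0.196 F [-21.8   1.6  21.7]
-76.0 [0.564 0.111 0.196] [-0.001  0.008 -0.055]
```

It is on the stop: a firm -22 N reaction at 0.02–0.04 rad from straight across. Relax the push, release and rise.

>>> servo_tool:
  moves:
    - [0,0,0,0,0,0.008,-0.65]
    - [0,0,0,0,0,0.016,-0.6]
    - [0,0,0,0,0,0.018,-0.4]
    - [0,0,0,0,0,0.018,-0.2]
    - [0,0,0,0,0,0.018,0]
    - [0,0,0,-0.05,0,0.018,0]
    - [0,0,0,-0.2,0,0.018,0]
    - [0,0,0,-0.4,0,0.018,0]

```text
t: 75.2
eef_pos: [0.5564, 0.1083, 0.2969]
orientation: [-0.703, -0.065, 0.705, -0.066]
contact_force: [1.1, 0.2, 0.2]
opening: 0.504
```

>>> servo_tool:
  moves:
    - [0,0,0,-0.1,0,0.1,0]
    - [0,0,0,-0.1,0,0.25,0]
    - [0,0,0,-0.1,-0.1,0.4,0]
    - [0,0,0,-0.1,-0.3,0.4,0]
    - [0,0,0,-0.1,-0.5,0.4,0]
    - [0,0,0,-0.1,-0.7,0.4,0]
    - [0,0,0,-0.1,-0.85,0.4,0]
    - [0,0,0,-0.1,-0.85,0.4,0]

```text
t: 76.2
eef_pos: [0.4181, 0.3022, 0.3209]
orientation: [0.704, 0.068, -0.704, 0.068]
contact_force: [-0.6, -0.5, 0.2]
opening: 0.497
```

```bash
python3 p.py .4 .3 .3; python3 things.py .042 .068 k; python3 - <<'E'
from h import *
for n in("top","scene"):
    im,d=snapshot(n);P=cloud(n,d);cv2.imwrite(f"pics/end_{n}.png",im)
    m=(np.hypot(P[...,0]-.54,P[...,1]-.11)<.06)&(P[...,2]>.19)&(P[...,2]<.235);q=P[m]
    p=q[:,:2].mean(0);v=p-np.array([.5302,.2465]);print(n,len(q),p.round(4),"arm rad",round(float(np.radians(-79.5)-np.arctan2(v[1],v[0])),3))
im=cv2.imread("pics/end_scene.png");cv2.imwrite("pics/endc.png",cv2.resize(im[120:320,200:440],None,fx=3,fy=3))
im=cv2.imread("pics/end_top.png");cv2.imwrite("pics/endt.png",cv2.resize(im[120:300,210:420],None,fx=3.5,fy=3.3))
E
```

```text
t 76.2 pos [0.4181 0.3022 0.3209] jaw -78.9 tilt 0.03 open mm 46.2 F [-0.6 -0.5  0.2] j7 -1.76
  row [0. 0. 0.] [ 0.0838 -0.0053  0.0729]
top px [342 143] xy [ 0.7225 -0.1666] size [0.036 0.056] z 0.0549 st [ 0.143 -0.278]
top px [279 193] xy [0.5328 0.1024] size [0.042 0.04 ] z 0.0617 st [0.005 0.021]
top px [398 198] xy [ 0.477  -0.3695] size [0.062 0.063] z 0.0503 st [-0.136 -0.433]
top px [283 206] xy [0.4795 0.0929] size [0.042 0.04 ] z 0.062 st [-0.049  0.021]
top px [334 211] xy [ 0.4422 -0.1104] size [0.047 0.048] z 0.0522 st [-0.123 -0.172]
scene px [349 202] xy [0.478 0.088] size [0.042 0.041] z 0.0613 st [-0.051  0.017]
scene px [361 209] xy [0.529  0.0948] size [0.039 0.036] z 0.0606 st [-0.     0.014]
scene px [298 226] xy [ 0.4401 -0.1133] size [0.05  0.049] z 0.0504 st [-0.125 -0.174]
scene px [239 278] xy [ 0.4777 -0.3723] size [0.065 0.064] z 0.0497 st [-0.136 -0.436]
scene px [351 275] xy [ 0.6984 -0.1558] size [0.046 0.04 ] z 0.0561 st [ 0.121 -0.263]
scene px [350 286] xy [ 0.7131 -0.1798] size [0.052 0.04 ] z 0.0551 st [ 0.131 -0.289]
top 41 [0.5662 0.1133] arm rad -0.08
scene 89 [0.5641 0.1075] arm rad -0.056
```

View pics/endc.png

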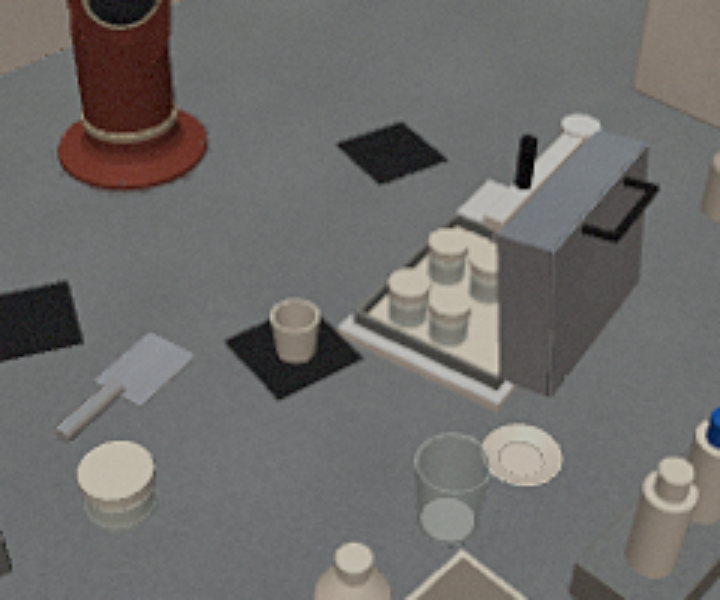

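View pics/endt.png

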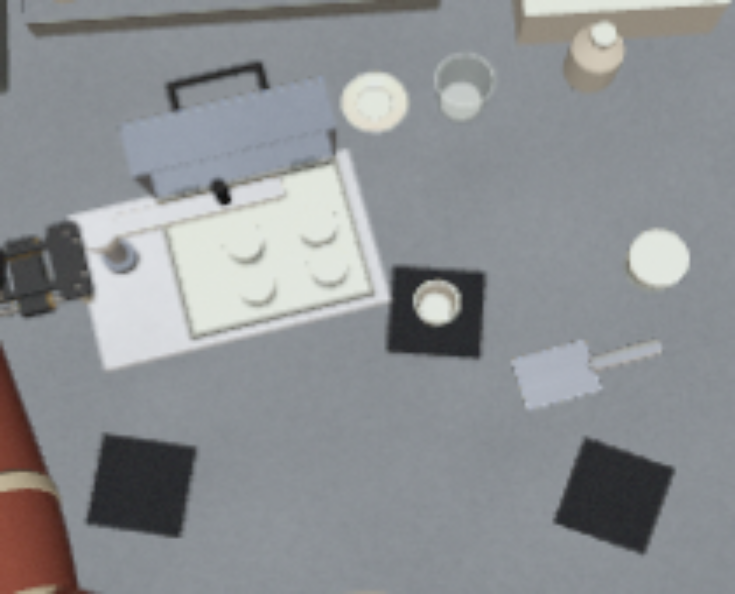

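All is in place: the beam lies straight across the tray and four caps show in the tray. One last check, the cover angle from the handle's position, then hand in.

```bash
python3 - <<'E'
from h import *
from things import st
for n,u0,u1,v0,v1 in(("scene",395,421,178,202),("top",255,290,136,155)):
    im,d=snapshot(n);P=cloud(n,d)
    w=P[v0:v1,u0:u1].reshape(-1,3);c=im[v0:v1,u0:u1].reshape(-1,3).max(1)
    q=w[(c<60)&(w[:,2]>.17)&(w[:,2]<.24)]
    x=np.array([st(p[:2])[0] for p in q])
    k=x>.14
    a=np.arctan2(np.median(q[k,2])-.03,.09-np.median(x[k]))-np.arctan2(92,168)
    print(n,k.sum(),np.median(x[k]),np.median(q[k,2]),"cover rad",round(float(a),3))
s=telemetry.sense();print(s["t"],s["contact_force"].round(2))
E
```

```text
scene 96 0.159 0.2104869908349392 cover rad 1.435
top 45 0.158 0.21262731745565433 cover rad 1.426
76.5 [-0.1  -0.71  0.48]
```

```bash
python3 -c "
from plant import order
print(order.finish_job())"
```

```text
the job is handed in; nothing more can be done
None
```

The whole job was carried out and handed in at about 76 s of the 210 s allowed; the hand-in gives no verdict.

**What I did:** I swung the sampler arm clear, opened the cover to its stop and stood the rinse cup on the drip mat. The mat was the farthest of three look-alikes, at about (0.44, -0.11). All four jars went into the tray, each held lightly by its cap, and then I swung the sampler arm back to its stop.

**Last checks:**
- **Jars:** all four show standing in the tray. In the last measurement two of them read cap heights of 61–62 mm, which is right for jars on the tray floor. The other two were judged by eye in that picture, after each had been measured at about 61 mm right after placing.
- **Cup:** it stands on the mat, about 4 mm from the mat's centre.
- **Cover:** the handle's position gives 1.43 rad, above the 1.40 rad limit.
- **Sampler arm:** it met its stop with about 22 N. The cameras put it 0.06–0.08 rad past zero, which I take as measurement error.
- **Robot:** the gripper is clear of everything, and the bystanders in view look unmoved.

**Disagreements and limits:**
- The two cameras differ by 3–5 mm. I trusted the top one because it agreed with where the fingers centred the cup.
- The grip force on the jars is not measured. I estimate about 6 N per finger from a slip test on the peg. The seating force read at the wrist was at most about 6 N.

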